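# Load the polishing jig with its slip-on weight

### The job

Load the polishing jig: lower the taller of the two drilled steel weights squarely over the jig's upright spindle, without forcing it or letting it drop, and turn it until the slot in its underside falls over the spindle's cross-pin and it sits fully down on the flange, then let go. The spindle stands on a stiff swivel foot and is left leaning a little, and its cross-pin points a little to one side or the other, so feel for both. Leave the shorter weight where it stands.

Things in the scene. Friction and masses are not known exactly. Their poses are not given: they have to be found in the camera images.
- weight_tall: the taller weight: bare steel cylinder 60 mm high, 46 mm across (16-sided to the touch, a flat facing x), with a 52 mm rim round the lowest 10 mm; 0.55 to 0.85 kg, loose, upright on the bench. A 15.6 mm bore runs through it. A slot 9 mm wide, 8.5 mm deep crosses its underside through the bore. Origin: centre of the underside; z up the bore, y along the slot (half a turn gives the same slot).
- weight_short: the shorter weight, same shape and diameters but only 28 mm high, 0.32 kg; loose, stands upright on the bench, to be left alone. Origin: centre of the underside, z up.
- jig: polishing jig, too heavy to move: a round aluminium drum 104 mm across and 38 mm high, with a black clamp screw on its front (-x). Out of its top stands the carrier: a steel flange 54 mm across with a tall spindle and a cross-pin, which swivels and turns stiffly about the middle of the flange and stays as it is left. Origin: centre of the drum's underside, on the bench; z up.
- seat (a point): middle of the flange's top, 50 mm above the jig's origin, jig's axes: where the centre of the tall weight's underside ends. A 6 mm steel cross-pin, 38 mm long, lies across the spindle's foot, its top 6.2 mm above the flange, within 0.5 rad of the jig's y axis (exact angle not measured). A weight resting on the pin stands about 6 mm high. The carrier turns under about 0.12 N m.
- spindle_nominal (a point): where the middle of the spindle's top would be if it stood upright, 84 mm above the seat, jig's axes. The steel spindle is 14 mm thick, its top edge broken by only 0.8 mm. It really leans up to 0.05 rad about the jig's x and 0.05 rad about its y axis, so that its top is up to 4 mm to each side of this point (up to 6 mm in all), not measured. Its top gives way to a side force of about 3 N.
Mind the look-alikes: they are no part of the job. What is shaped like the weight_tall but turquoise is not meant.

How it is judged:
On the way, in this order (a step that is already met when the one before it is completed fails the run):
1. the tall weight is threaded on the spindle, its underside at least 10 mm below the spindle's top (z of weight_tall in the frame of seat below 0.074 m and horizontal distance between weight_tall and seat below 0.008 m), for 0.1 s.
2. its slot has dropped over the cross-pin: its underside is within 3 mm of the flange (z of weight_tall in the frame of seat below 0.003 m and horizontal distance between weight_tall and seat below 0.004 m), for 0.2 s.
At the end, for the whole second after the job is handed in: The tall weight sits on the jig with its slot over the cross-pin: underside within 3 mm of the flange's height, centred within 4 mm, its axis within 0.09 rad of vertical, its weight on the jig, at rest and let go (all of step 2 and angle between weight_tall's own z axis and vertical below 0.09 rad and linear speed of weight_tall below 0.01 m/s and contact force between weight_tall and jig above 2 N); the robot touches nothing.
It fails at once if the tall weight is forced, jammed or dropped on the jig: more than 40 N between them (contact force between weight_tall and jig above 40 N).
It fails at once if the shorter weight is moved more than 25 mm (distance of weight_short from where it was at the start of the episode above 0.025 m).
It also fails if it takes over 64 s, if anything falls off the work surface, if the arm or the gripper's body presses on something with over 40 N, if the wrist force passes 120 N, or if a joint passes its speed limit or range.

### The arm

A 6-joint arm with a two-finger parallel gripper is mounted at the origin on a cart in front of the work surface, level with it; the furniture and walls round the work are solid. World frame = base frame: x ahead of the robot, y to its left, z up, the work surface at z = 0. Lengths are in m, angles in rad, forces in N, time in s.
With the tool pointing down it reaches from about 0.35 to 0.85 m from the base axis. Payload 8.1 kg.
Tool frame: the origin (TCP) lies midway between the tips of the shut fingers; the grasp point (between the pads) lies 19 mm behind it (robot.tcp_to_grasp is the distance from the TCP to the grasp point, in m); z points along the fingers, y is the direction in which the jaws open and shut (so a half turn about z gives the same grasp; the last joint's range is limited). The gripper opens to 93 mm and grips with 3 to 60 N. Pads are 15 mm wide; open, the fingers measure 128 mm over their backs; the gripper's body (75 mm by 188 mm) begins 65 mm behind the grasp point.
Start: joints at [-1.356, 0.13, 1.488, -0, 1.523, -0.085], TCP at [0.177, -0.573, 0.219] pointing down, gripper open.
Joint ranges: [-2.96, 2.96], [-0.89, 2.26], [0.02, 2.5], [-1.34, 4.48], [0, 2.73], [-2.66, 2.66]. Speed limits (rad/s): [2.39, 2.39, 2.79, 3.14, 3.14, 3.14].

### API

Orientations are given as a rotation vector (axis times angle).
In Python, from plant import robot gives the robot as it stands.
- The arm moves only by the tool send_rows, never from a script. Its argument "series" is a list of rows, each an object of numbers: "wx", "wy", "wz": the turn, a rotation vector about the world's x, y, z in rad; "dx", "dy", "dz": the shift along the world's x, y, z in cm; "fingers": the closure in counts, from 0 (fully open) to 255 (shut). In form: [{"wx": .., "wy": .., "wz": .., "dx": .., "dy": .., "dz": .., "fingers": ..}, ...]. A call has 1 to 20 rows; each row shifts and turns the pose as measured when the row begins; what a row does not reach is not made up. A row lasts 1/12 s, in which the tool goes at most 41.7 mm and 7.16 degrees, less where a joint would pass 70% of its speed; a pose out of reach is approached as far as the arm can. A call is refused whole if a number of a shift passes 4.17 or a number of a turn 0.125, either way. A call with a gripper value outside its range is refused whole. The fingers move at their own pace and stop on an object; "newtons" is the grip in N (left out, the last holds). Time passes only in rows, so rows that do not move let the fingers close. It gives the time, the measured TCP pose, the force and the opening at its end, in the units of the state.
- robot.read_state(): the state, without advancing time (a new reading comes with each control period).
- robot.read_camera(name): name is "scene" or "top" or "wrist"; returns the picture (400x640x3 uint8, red, green, blue); there is no depth.
- robot.camera_info(name): a dict with "intrinsics" (3x3 intrinsics, pixels), "extrinsics" (4x4, takes a point from world to camera coordinates); the wrist camera has in their place "tool_from_camera" (4x4, takes a point from camera to tool coordinates, whose origin is the TCP and whose axes are the flange's). Camera axes: x right, y up, looking along -z (the intrinsics and any distortion apply to the point x, -y, -z); pixel columns grow to the right and rows downward; lengths in m; the calibration is good to about 2 mm. A picture is of the moment at which its call begins: read the wrist's pose just before it. camera_info takes no time and is no camera call.
- robot.close_job(): hands the job in, once; it reports no verdict.
The state is a dict: "t": time; "q": joint angles; "dq": joint speeds; "joint_torque": joint torques, N m; "tool_pos": TCP position; "orientation": TCP orientation; "force": force on the tool from outside, world axes, zero at the start; "wrist_torque": the same for the moment, N m; "opening": finger opening in m.
Only numpy, scipy, OpenCV 4.12 (cv2) and the standard library are available. Lean on these libraries where they do the work, as an engineer would, in place of code of your own. Each camera call takes 0.05 s, during which the arm holds its last target.

## Working session

There is one attempt and no reset: what is moved stays moved. The work goes in short steps, Python scripts to look and compute and a tool call to move; the robot and the scene stay as the last step left them, time stands still between calls to the robot, and variables do not carry over. Pictures are saved under pics/ and viewed, and the job is handed in when it is done.

Besides the shell and the picture viewer there is one more tool, called after ">>>" as name(argument=value, ...) on one line, values as JSON. send_rows: Moves the arm, as the interface text tells. Its arguments: {"type":"object","properties":{"series":{"type":"array","items":{"type":"object","properties":{"wx":{"type":"number"},"wy":{"type":"number"},"wz":{"type":"number"},"dx":{"type":"number"},"dy":{"type":"number"},"dz":{"type":"number"},"fingers":{"type":"number"}}}},"newtons":{"type":"number"}},"required":["series"]}

```bash
ls; mkdir -p pics; python3 - <<'E'
from plant import robot
import cv2
s=robot.read_state(); print(s)
for n in ["scene","top","wrist"]:
    im=robot.read_camera(n); cv2.imwrite(f"pics/{n}0.png",im[:,:,::-1])
    print(n,robot.camera_info(n))
E
```

```text
pics
{'t': 0.0, 'q': array([-1.35641354e+00,  1.31145659e-01,  1.48926966e+00,  1.56048583e-05,
        1.52301945e+00, -8.54044131e-02]), 'dq': array([-0.00164266, -0.00088231,  0.00061451,  0.00030804,  0.00088148,
       -0.00066905]), 'joint_torque': array([-7.39709558e-04, -5.59855521e+01, -4.91754913e+01,  7.66200596e-02,
        3.55274440e-02, -1.28781203e-04]), 'tool_pos': array([ 0.17709218, -0.57266978,  0.21760201]), 'orientation': array([-3.10454740e+00, -4.68867379e-01,  1.61948859e-04]), 'force': array([ 0.25864976, -0.91914797,  0.27280991]), 'wrist_torque': array([-0.00487795, -0.00701815,  0.07167926]), 'opening': 0.09317902328122694}
scene {'intrinsics': array([[381.7675738 ,   0.        , 315.77001597],
       [  0.        , 381.7675738 , 201.54266692],
       [  0.        ,   0.        ,   1.        ]]), 'extrinsics': array([[-0.70782949, -0.70614238,  0.01844856,  0.3528663 ],
       [ 0.31285777, -0.28997567,  0.90445239, -0.31048969],
       [-0.63332253,  0.64596985,  0.42617546, -0.45923259],
       [ 0.        ,  0.        ,  0.        ,  1.        ]])}
top
[... 268 characters left out ...]
0.00706235,  0.17200769, -0.60382106],
       [-0.17201974,  0.00113189,  0.98509285, -1.02355164],
       [ 0.        ,  0.        ,  0.        ,  1.        ]])}
wrist {'intrinsics': array([[295.56582124,   0.        , 319.71084832],
       [  0.        , 295.56582124, 200.49788189],
       [  0.        ,   0.        ,   1.        ]]), 'tool_from_camera': array([[ 1.82380182e-04,  9.71542547e-01,  2.36865036e-01,
         6.42636362e-02],
       [ 9.99999906e-01, -2.70444541e-04,  3.39299606e-04,
         7.10849135e-04],
       [ 3.93702859e-04,  2.36864952e-01, -9.71542505e-01,
        -1.66234544e-01],
       [ 0.00000000e+00,  0.00000000e+00,  0.00000000e+00,
         1.00000000e+00]])}
```

View pics/scene0.png

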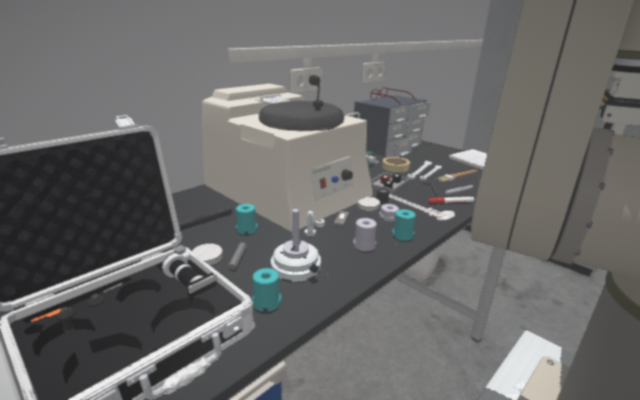

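View pics/top0.png

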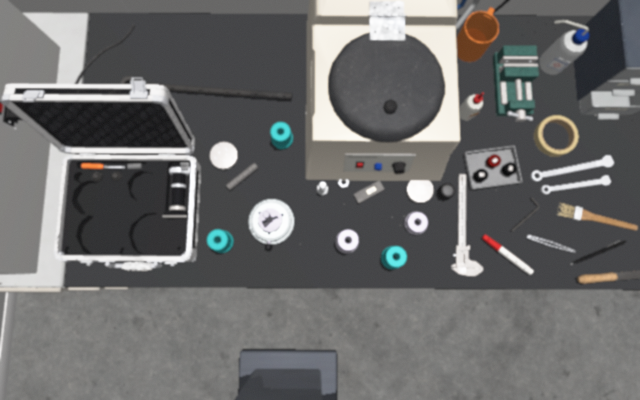

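View pics/wrist0.png

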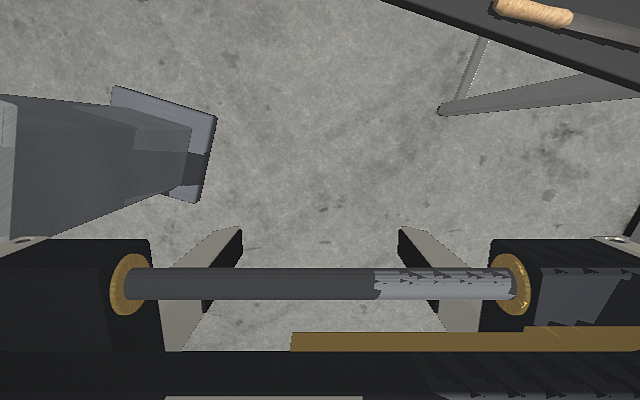

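```bash
cat > h.py <<'E'
import numpy as np, cv2
from plant import robot
from scipy.spatial.transform import Rotation as R
def ray(n,u,v,s=None):
    i=robot.camera_info(n);K=np.array(i['intrinsics'])
    d=np.array([(u-K[0,2])/K[0,0],-(v-K[1,2])/K[1,1],-1.])
    if n=='wrist':
        T=np.array(i['tool_from_camera']);Rt=R.from_rotvec(s['orientation']).as_matrix()
        return Rt@T[:3,3]+s['tool_pos'],Rt@T[:3,:3]@d
    E=np.array(i['extrinsics']);return -E[:3,:3].T@E[:3,3],E[:3,:3].T@d
def onz(n,u,v,z,s=None):
    c,d=ray(n,u,v,s);return c+d*(z-c[2])/d[2]
def proj(n,p,s=None):
    i=robot.camera_info(n);K=np.array(i['intrinsics'])
    if n=='wrist':
        T=np.array(i['tool_from_camera']);Rt=R.from_rotvec(s['orientation']).as_matrix()
        q=T[:3,:3].T@(Rt.T@(np.array(p)-s['tool_pos'])-T[:3,3])
    else:
        E=np.array(i['extrinsics']);q=E[:3,:3]@p+E[:3,3]
    return np.array([K[0,2]+K[0,0]*q[0]/-q[2],K[1,2]-K[1,1]*q[1]/-q[2]])
def tri(rs):
    A=0;b=0
    for c,d in rs:
        d=d/np.linalg.norm(d);P=np.eye(3)-np.outer(d,d);A=A+P;b=b+P@c
    return np.linalg.solve(A,b)
E
python3 - <<'E'
from h import *
t=cv2.imread('pics/top0.png');s=cv2.imread('pics/scene0.png')
a=cv2.resize(t[190:280,200:440],None,fx=3.2,fy=3.2,interpolation=cv2.INTER_CUBIC)
b=cv2.resize(s[190:320,240:430],None,fx=4,fy=4,interpolation=cv2.INTER_CUBIC)
cv2.imwrite('pics/ct.png',a);cv2.imwrite('pics/cs.png',b)
print(onz('top',347,240,.06),onz('top',417,222,.028),onz('top',271,222,.05))
for c,z in(((366,225),.06),((389,210),.028),((296,250),.05)):print(onz('scene',*c,z))
E
```

```text
[ 0.50983722 -0.17068813  0.06      ] [ 0.55495524 -0.33338926  0.028     ] [ 0.54989555 -0.00092289  0.05      ]
[ 0.50171932 -0.16102926  0.06      ]
[ 0.54596693 -0.31807589  0.028     ]
[0.54455746 0.01199685 0.05      ]
```

View pics/ct.png

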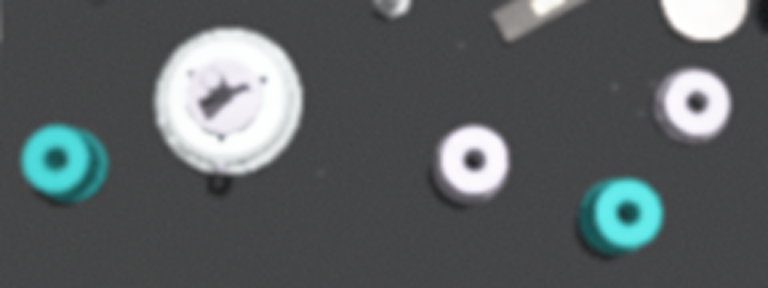

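View pics/cs.png

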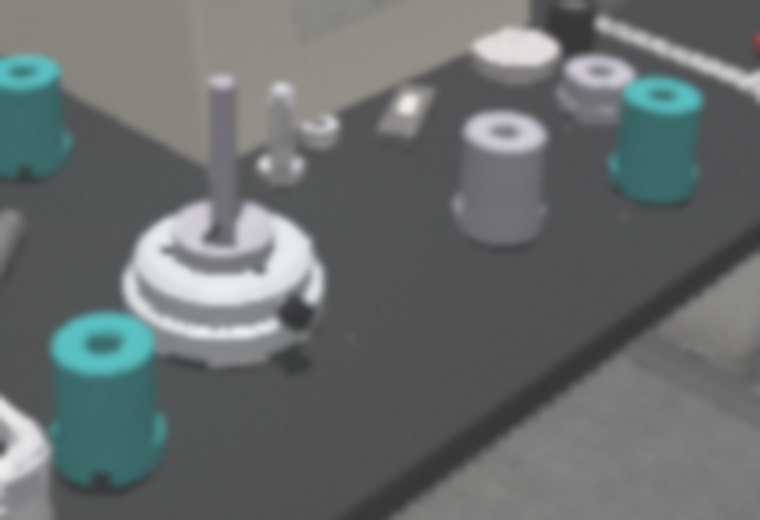

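>>> send_rows(series=[{"dz":3,"fingers":0},{"dx":2.2,"dy":3.4},{"dx":2.2,"dy":3.4},{"dx":2.2,"dy":3.4},{"dx":2.2,"dy":3.4},{"dx":2.2,"dy":3.4},{"dx":2.2,"dy":3.4},{"dx":2.2,"dy":3.4},{"dx":2.2,"dy":3.4},{"dx":2.2,"dy":3.4},{"dx":2.2,"dy":3.4},{"dx":2.2,"dy":3.4},{"dx":2.2,"dy":3.4},{"dx":1.5,"dy":2},{"dx":0}])

```text
schema error: expected keys wx, wy, wz, dx, dy, dz, fingers
```

```bash
python3 - <<'E'
from h import *
s=robot.read_state();print(s['t'],s['tool_pos'],s['orientation'],s['force'])
im=robot.read_camera('wrist');cv2.imwrite('pics/w1.png',im[:,:,::-1])
for p in [(.507,-.167,.06),(.547,.005,.05)]:print(proj('wrist',p,s))
E
```

```text
0.15 [ 0.17714387 -0.57280455  0.21784533] [-3.10497346e+00 -4.68992619e-01  1.05287335e-04] [-0.16201064  0.77325601  0.11337574]
[ -57.63056001 -367.14338307]
[-285.13528367 -517.66847065]
```

View pics/w1.png

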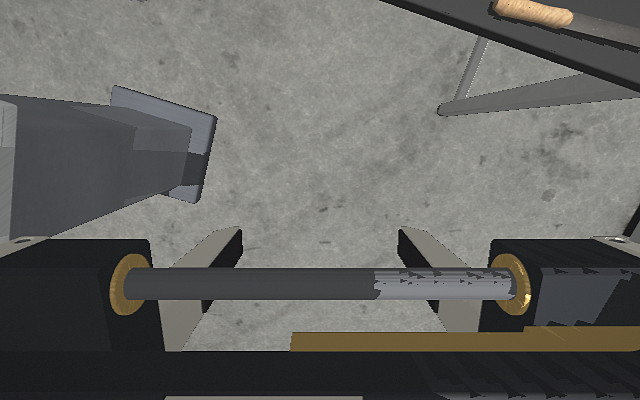

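All seven keys are required in each row.

>>> send_rows(series=[{"wx":0,"wy":0,"wz":0,"dx":0,"dy":0,"dz":3,"fingers":0},{"wx":0,"wy":0,"wz":0,"dx":2.2,"dy":3.4,"dz":0,"fingers":0},{"wx":0,"wy":0,"wz":0,"dx":2.2,"dy":3.4,"dz":0,"fingers":0},{"wx":0,"wy":0,"wz":0,"dx":2.2,"dy":3.4,"dz":0,"fingers":0},{"wx":0,"wy":0,"wz":0,"dx":2.2,"dy":3.4,"dz":0,"fingers":0},{"wx":0,"wy":0,"wz":0,"dx":2.2,"dy":3.4,"dz":0,"fingers":0},{"wx":0,"wy":0,"wz":0,"dx":2.2,"dy":3.4,"dz":0,"fingers":0},{"wx":0,"wy":0,"wz":0,"dx":2.2,"dy":3.4,"dz":0,"fingers":0},{"wx":0,"wy":0,"wz":0,"dx":2.2,"dy":3.4,"dz":0,"fingers":0},{"wx":0,"wy":0,"wz":0,"dx":2.2,"dy":3.4,"dz":0,"fingers":0},{"wx":0,"wy":0,"wz":0,"dx":2.2,"dy":3.4,"dz":0,"fingers":0},{"wx":0,"wy":0,"wz":0,"dx":2.2,"dy":3.4,"dz":0,"fingers":0},{"wx":0,"wy":0,"wz":0,"dx":2.2,"dy":3.4,"dz":0,"fingers":0},{"wx":0,"wy":0,"wz":0,"dx":2.2,"dy":3.4,"dz":0,"fingers":0},{"wx":0,"wy":0,"wz":0,"dx":1.5,"dy":2,"dz":0,"fingers":0},{"wx":0,"wy":0,"wz":0,"dx":0,"dy":0,"dz":0,"fingers":0}])

```text
t: 1.53
tool_pos: [0.4791, -0.0932, 0.2464]
orientation: [-3.105, -0.456, -0.004]
force: [-0.4, -0.8, -0.3]
opening: 0.0929
```

```bash
python3 - <<'E'
from h import *
s=robot.read_state();print(s['t'],s['tool_pos'],s['orientation'],s['force'])
im=robot.read_camera('wrist');cv2.imwrite('pics/w2.png',im[:,:,::-1])
for p in [(.507,-.167,.06),(.547,.005,.05)]:print(proj('wrist',p,s))
E
```

```text
1.5333 [ 0.47907076 -0.09322018  0.2464321 ] [-3.10469945 -0.45630425 -0.00368282] [-0.37731978 -0.77096307 -0.33518817]
[384.96983304 179.04665022]
[256.11660638 103.38296182]
```

View pics/w2.png

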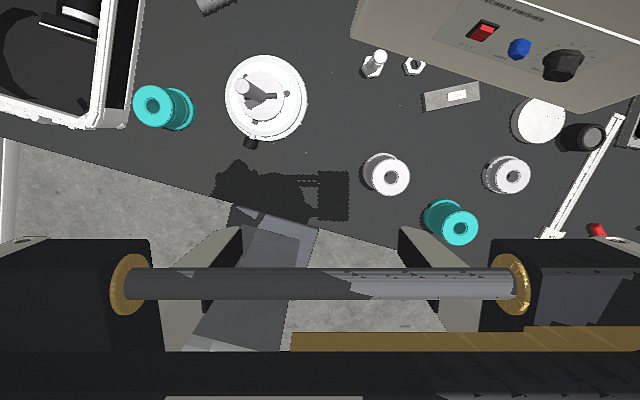

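```bash
python3 - <<'E'
from h import *
w=cv2.imread('pics/w2.png');s=cv2.imread('pics/scene0.png')
a=cv2.resize(w[50:155,215:315],None,fx=5,fy=5,interpolation=cv2.INTER_CUBIC)
b=cv2.resize(w[140:210,350:420],None,fx=5,fy=5,interpolation=cv2.INTER_CUBIC)
c=cv2.resize(s[210:260,345:390],None,fx=5,fy=5,interpolation=cv2.INTER_CUBIC)
o=np.zeros((600,800,3),np.uint8);o[:525,:500]=a;o[:250,575:800]=c;o[250:600,450:800]=b
cv2.imwrite('pics/c2.png',o)
E
```

```text
(no output)
```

View pics/c2.png

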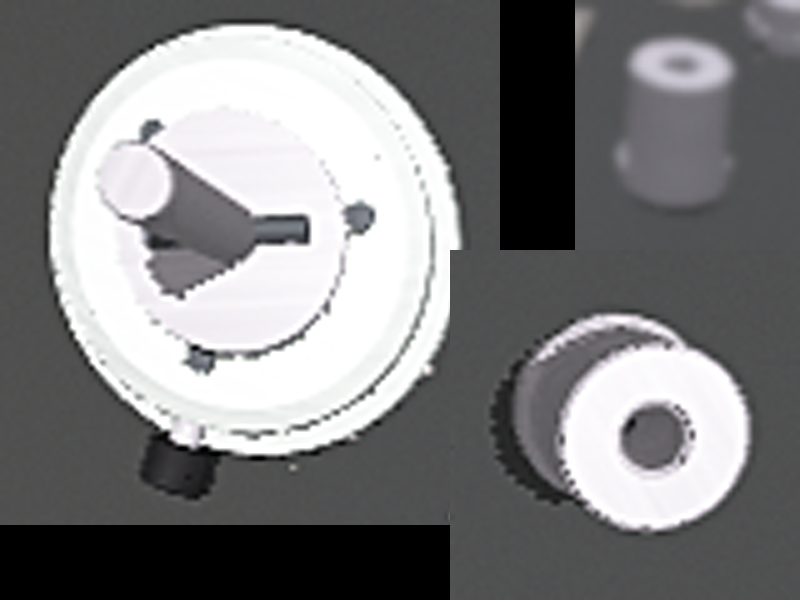

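```bash
python3 - <<'E'
from h import *
s=robot.read_state();print(R.from_rotvec(s['orientation']).as_matrix())
print('bore w',onz('wrist',391,177.4,.06,s),'top',onz('top',347.8,240,.06))
print('teal',onz('wrist',459,228,.06,s),'short',onz('wrist',512,176,.028,s))
print('spindle top',onz('wrist',242,86,.134,s)); print('seat',onz('wrist',261.6,95.6,.05,s))
print('pin',onz('wrist',245,98.2,.056,s),onz('wrist',276.6,95.6,.056,s))
print('screw',onz('wrist',250.5,144,.02,s))
E
```

```text
[[ 9.57682246e-01  2.87826056e-01  9.36828459e-04]
 [ 2.87821842e-01 -9.57678632e-01  3.19765994e-03]
 [ 1.81755045e-03 -2.79270246e-03 -9.99994449e-01]]
bore w [ 0.50994069 -0.17468502  0.06      ] top [ 0.50984953 -0.17245582  0.06      ]
teal [ 0.47421269 -0.27819807  0.06      ] short [ 0.55467241 -0.33455095  0.028     ]
spindle top [5.55189572e-01 3.46496426e-04 1.34000000e-01]
seat [ 5.56149561e-01 -5.24989565e-04  5.00000000e-02]
pin [0.54765719 0.0157573  0.056     ] [ 0.56081832 -0.01823856  0.056     ]
screw [0.49510749 0.00511673 0.02      ]
```

>>> send_rows(series=[{"wx":0,"wy":0,"wz":0,"dx":1.1,"dy":-2.8,"dz":0,"fingers":0},{"wx":0,"wy":0,"wz":0,"dx":1.1,"dy":-2.8,"dz":0,"fingers":0},{"wx":0,"wy":0,"wz":0,"dx":1.0,"dy":-2.6,"dz":-2,"fingers":0},{"wx":0,"wy":0,"wz":0,"dx":0,"dy":0,"dz":-3.5,"fingers":0},{"wx":0,"wy":0,"wz":0,"dx":0,"dy":0,"dz":-3.5,"fingers":0},{"wx":0,"wy":0,"wz":0,"dx":0,"dy":0,"dz":-3.5,"fingers":0},{"wx":0,"wy":0,"wz":0,"dx":0,"dy":0,"dz":0,"fingers":0}])

```text
t: 2.17
tool_pos: [0.509, -0.1862, 0.1205]
orientation: [3.105, 0.457, 0.009]
force: [-1.8, 0.0, -2.1]
opening: 0.0928
```

```bash
python3 - <<'E'
from h import *
s=robot.read_state();print(s['t'],s['tool_pos'],s['orientation'],s['force'])
im=robot.read_camera('wrist');cv2.imwrite('pics/w3.png',im[:,:,::-1])
print(proj('wrist',(.51,-.174,.06),s))
E
```

```text
2.1667 [ 0.50902358 -0.18624512  0.12052995] [3.10465574 0.45669544 0.008984  ] [-1.80999452  0.00683748 -2.0903544 ]
[304.15139218 206.42129261]
```

View pics/w3.png

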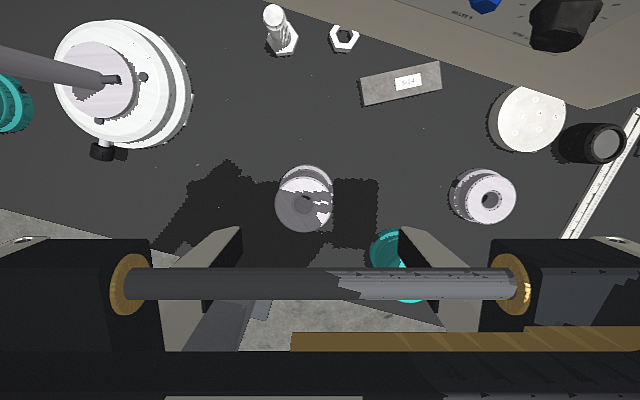

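>>> send_rows(series=[{"wx":0,"wy":0,"wz":0,"dx":0.1,"dy":1.2,"dz":0,"fingers":0},{"wx":0,"wy":0,"wz":0,"dx":0,"dy":0,"dz":0,"fingers":0},{"wx":0,"wy":0,"wz":0,"dx":0,"dy":0,"dz":-3,"fingers":0},{"wx":0,"wy":0,"wz":0,"dx":0,"dy":0,"dz":-3,"fingers":0},{"wx":0,"wy":0,"wz":0,"dx":0,"dy":0,"dz":0,"fingers":0}])

```text
t: 2.63
tool_pos: [0.5186, -0.1776, 0.0774]
orientation: [3.092, 0.454, 0.038]
force: [-0.3, 0.0, -0.7]
opening: 0.093
```

```bash
python3 - <<'E'
from h import *
s=robot.read_state();print(s['t'],s['tool_pos'],R.from_rotvec(s['orientation']).as_matrix()[:,2],s['force'])
im=robot.read_camera('wrist');cv2.imwrite('pics/w4.png',im[:,:,::-1])
print(proj('wrist',(.51,-.174,.06),s))
E
```

```text
2.6333 [ 0.51864035 -0.17764183  0.07743996] [ 0.02668124 -0.01231525 -0.99956813] [-0.32672033  0.04941346 -0.72933447]
[309.1583361  240.46526684]
```

View pics/w4.png

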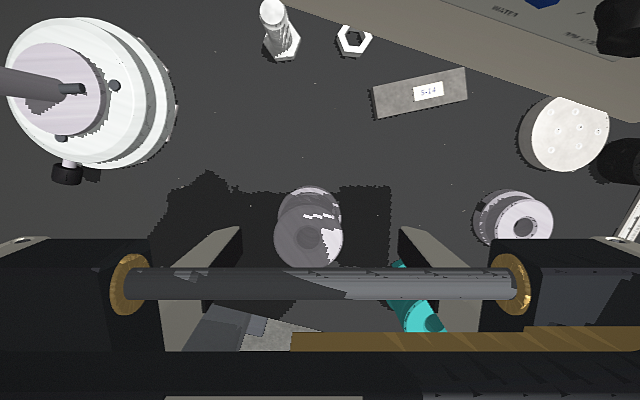

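>>> send_rows(series=[{"wx":0.012,"wy":0.027,"wz":0,"dx":-0.9,"dy":0.35,"dz":0,"fingers":0},{"wx":0,"wy":0,"wz":0,"dx":0,"dy":0,"dz":0,"fingers":0},{"wx":0,"wy":0,"wz":0,"dx":0,"dy":0,"dz":-1.5,"fingers":0},{"wx":0,"wy":0,"wz":0,"dx":0,"dy":0,"dz":0,"fingers":0}])

```text
t: 3.02
tool_pos: [0.5177, -0.1767, 0.0764]
orientation: [3.098, 0.457, 0.023]
force: [-0.8, 1.3, -0.8]
opening: 0.0929
```

```bash
cat > st.py <<'E'
from h import *
s=robot.read_state();M=R.from_rotvec(s['orientation']).as_matrix();z=M[:,2]
print('t',round(s['t'],2),'pos',s['tool_pos'].round(4),'z',z.round(4),'y',M[:,1].round(3),'F',s['force'].round(1),'T',s['wrist_torque'].round(2),'op',round(s['opening'],4),'q6',s['q'][5].round(2))
E
python3 st.py
```

```text
t 3.02 pos [ 0.5177 -0.1767  0.0764] z [ 0.0162 -0.0077 -0.9998] y [ 0.289 -0.957  0.012] F [-0.8  1.3 -0.8] T [0.02 0.03 0.03] op 0.0929 q6 0.86
```

>>> send_rows(series=[{"wx":0.008,"wy":0.016,"wz":0,"dx":-0.75,"dy":0.3,"dz":-1,"fingers":0},{"wx":0.008,"wy":0.016,"wz":0,"dx":-0.75,"dy":0.3,"dz":-1,"fingers":0}])

```text
t: 3.18
tool_pos: [0.5057, -0.1718, 0.0595]
orientation: [-3.101, -0.459, 0.013]
force: [-0.4, 0.4, -0.0]
opening: 0.0928
```

```bash
python3 st.py
```

```text
t 3.18 pos [ 0.5057 -0.1718  0.0595] z [-0.0093  0.0054 -0.9999] y [ 0.289 -0.957 -0.008] F [-0.4  0.4 -0. ] T [-0.01  0.01  0.01] op 0.0928 q6 0.85
```

>>> send_rows(series=[{"wx":0,"wy":0,"wz":0,"dx":0,"dy":0,"dz":0,"fingers":0}])

```text
t: 3.27
tool_pos: [0.5035, -0.1709, 0.0572]
orientation: [-3.098, -0.458, 0.02]
force: [-0.5, 0.4, -0.8]
opening: 0.0928
```

```bash
python3 st.py
```

```text
t 3.27 pos [ 0.5035 -0.1709  0.0572] z [-0.0138  0.0075 -0.9999] y [ 0.289 -0.957 -0.011] F [-0.5  0.4 -0.8] T [0.01 0.   0.03] op 0.0928 q6 0.85
```

>>> send_rows(series=[{"wx":0,"wy":0,"wz":0,"dx":0,"dy":0,"dz":0,"fingers":0}])

```text
t: 3.35
tool_pos: [0.5029, -0.1707, 0.0564]
orientation: [-3.098, -0.458, 0.021]
force: [0.4, -0.0, -0.6]
opening: 0.0933
```

```bash
python3 st.py
```

```text
t 3.35 pos [ 0.5029 -0.1707  0.0564] z [-0.015   0.0081 -0.9999] y [ 0.289 -0.957 -0.012] F [ 0.4 -0.  -0.6] T [ 0.   -0.02 -0.02] op 0.0933 q6 0.85
```

>>> send_rows(series=[{"wx":-0.008,"wy":-0.015,"wz":0,"dx":0.7,"dy":-0.3,"dz":-1.2,"fingers":0},{"wx":0,"wy":0,"wz":0,"dx":0,"dy":0,"dz":-1.0,"fingers":0}])

```text
t: 3.52
tool_pos: [0.511, -0.1743, 0.0353]
orientation: [3.106, 0.459, 0.004]
force: [-0.2, 0.5, 0.2]
opening: 0.093
```

```bash
python3 st.py
```

```text
t 3.52 pos [ 0.511  -0.1743  0.0353] z [ 0.0025 -0.001  -1.    ] y [ 0.289 -0.957  0.002] F [-0.2  0.5  0.2] T [-0.02  0.05  0.03] op 0.093 q6 0.85
```

>>> send_rows(series=[{"wx":0,"wy":0,"wz":0,"dx":0,"dy":0,"dz":-1.0,"fingers":0},{"wx":0,"wy":0,"wz":0,"dx":0,"dy":0,"dz":0,"fingers":0}])

```text
t: 3.68
tool_pos: [0.5092, -0.1735, 0.0222]
orientation: [-3.107, -0.459, 0.002]
force: [0.2, 0.4, 0.4]
opening: 0.0929
```

```bash
python3 st.py
```

```text
t 3.68 pos [ 0.5092 -0.1735  0.0222] z [-1.1e-03  6.0e-04 -1.0e+00] y [ 0.289 -0.957 -0.001] F [0.2 0.4 0.4] T [ 0.   -0.   -0.02] op 0.0929 q6 0.85
```

>>> send_rows(newtons=20, series=[{"wx":0,"wy":0,"wz":0,"dx":0,"dy":0,"dz":0,"fingers":255},{"wx":0,"wy":0,"wz":0,"dx":0,"dy":0,"dz":0,"fingers":255},{"wx":0,"wy":0,"wz":0,"dx":0,"dy":0,"dz":0,"fingers":255},{"wx":0,"wy":0,"wz":0,"dx":0,"dy":0,"dz":0,"fingers":255},{"wx":0,"wy":0,"wz":0,"dx":0,"dy":0,"dz":0,"fingers":255},{"wx":0,"wy":0,"wz":0,"dx":0,"dy":0,"dz":0,"fingers":255}])

```text
t: 4.18
tool_pos: [0.5089, -0.1734, 0.0227]
orientation: [-3.106, -0.459, 0.003]
force: [0.1, -0.1, -0.5]
opening: 0.0577
```

```bash
python3 st.py
```

```text
t 4.18 pos [ 0.5089 -0.1734  0.0227] z [-0.0023  0.0012 -1.    ] y [ 0.289 -0.957 -0.002] F [ 0.1 -0.1 -0.5] T [-0.03  0.    0.03] op 0.0577 q6 0.85
```

>>> send_rows(newtons=45, series=[{"wx":0,"wy":0,"wz":0,"dx":0,"dy":0,"dz":0,"fingers":255},{"wx":0,"wy":0,"wz":0,"dx":0,"dy":0,"dz":0,"fingers":255},{"wx":0,"wy":0,"wz":0,"dx":0,"dy":0,"dz":0,"fingers":255},{"wx":0,"wy":0,"wz":0,"dx":0,"dy":0,"dz":0,"fingers":255},{"wx":0,"wy":0,"wz":0,"dx":0,"dy":0,"dz":0,"fingers":255},{"wx":0,"wy":0,"wz":0,"dx":0,"dy":0,"dz":0,"fingers":255}])

```text
t: 4.68
tool_pos: [0.5092, -0.1732, 0.0233]
orientation: [-3.106, -0.459, 0.002]
force: [0.6, 0.9, 0.9]
opening: 0.046
```

```bash
python3 st.py; python3 -c "
from h import *
im=robot.read_camera('wrist');cv2.imwrite('pics/w5.png',im[:,:,::-1])"
```

```text
t 4.68 pos [ 0.5092 -0.1732  0.0233] z [-0.0017  0.0013 -1.    ] y [ 0.289 -0.957 -0.002] F [0.6 0.9 0.9] T [ 0.01 -0.02 -0.02] op 0.046 q6 0.85
```

View pics/w5.png

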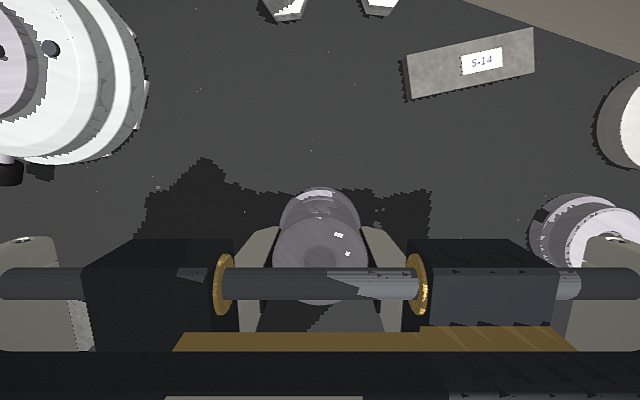

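>>> send_rows(series=[{"wx":0,"wy":0,"wz":0,"dx":0,"dy":0,"dz":1,"fingers":255},{"wx":0,"wy":0,"wz":0,"dx":0,"dy":0,"dz":2.5,"fingers":255},{"wx":0,"wy":0,"wz":0,"dx":0,"dy":0,"dz":3.5,"fingers":255},{"wx":0,"wy":0,"wz":0,"dx":0,"dy":0,"dz":3.5,"fingers":255},{"wx":0,"wy":0,"wz":0,"dx":0,"dy":0,"dz":3.5,"fingers":255},{"wx":0,"wy":0,"wz":0,"dx":0,"dy":0,"dz":3.5,"fingers":255},{"wx":0,"wy":0,"wz":0,"dx":-1,"dy":2.5,"dz":2.5,"fingers":255},{"wx":0,"wy":0,"wz":0,"dx":-1,"dy":2.5,"dz":2.5,"fingers":255},{"wx":0,"wy":0,"wz":0,"dx":-1,"dy":2.5,"dz":2.5,"fingers":255},{"wx":0,"wy":0,"wz":0,"dx":-1,"dy":2.5,"dz":2.5,"fingers":255},{"wx":0,"wy":0,"wz":0,"dx":-1,"dy":2.5,"dz":2.5,"fingers":255},{"wx":0,"wy":0,"wz":0,"dx":-1,"dy":2.5,"dz":2.5,"fingers":255},{"wx":0,"wy":0,"wz":0,"dx":-1,"dy":2.5,"dz":2.5,"fingers":255},{"wx":0,"wy":0,"wz":0,"dx":-1,"dy":2.5,"dz":1.5,"fingers":255},{"wx":0,"wy":0,"wz":0,"dx":0,"dy":0,"dz":0,"fingers":255}])

```text
t: 5.98
tool_pos: [0.4029, 0.0397, 0.3929]
orientation: [-3.087, -0.447, 0.053]
force: [0.5, 0.8, -6.8]
opening: 0.0464
```

>>> send_rows(series=[{"wx":0.074,"wy":0.067,"wz":0,"dx":0,"dy":0,"dz":0,"fingers":255},{"wx":0.074,"wy":0.067,"wz":0,"dx":0,"dy":0,"dz":0,"fingers":255},{"wx":0.074,"wy":0.067,"wz":0,"dx":0,"dy":0,"dz":0,"fingers":255},{"wx":0.074,"wy":0.067,"wz":0,"dx":0,"dy":0,"dz":0,"fingers":255},{"wx":0.074,"wy":0.067,"wz":0,"dx":0,"dy":0,"dz":0,"fingers":255},{"wx":0.074,"wy":0.067,"wz":0,"dx":0,"dy":0,"dz":0,"fingers":255},{"wx":0.074,"wy":0.067,"wz":0,"dx":0,"dy":0,"dz":0,"fingers":255},{"wx":0,"wy":0,"wz":0,"dx":0,"dy":0,"dz":0,"fingers":255},{"wx":0,"wy":0,"wz":0,"dx":0,"dy":0,"dz":0,"fingers":255}])

```text
t: 6.73
tool_pos: [0.4015, 0.0402, 0.3954]
orientation: [-2.432, -0.364, 0.553]
force: [-0.4, 0.1, -6.5]
opening: 0.0462
```

```bash
python3 st.py; python3 -c "
from h import *
s=robot.read_state()
im=robot.read_camera('scene')[:,:,::-1];cv2.imwrite('pics/s6.png',im)
u,v=proj('scene',s['tool_pos']).astype(int);print(u,v)
c=im[max(0,v-60):v+60,max(0,u-70):u+70];print(c.shape);cv2.imwrite('pics/s6c.png',cv2.resize(c,None,fx=4.5,fy=4.5,interpolation=cv2.INTER_CUBIC))"
```

```text
t 6.73 pos [0.4015 0.0402 0.3954] z [-0.4675  0.5039 -0.7263] y [ 0.125 -0.776 -0.619] F [-0.4  0.1 -6.5] T [-0.95 -0.87 -0.01] op 0.0462 q6 1.12
350 83
(120, 140, 3)
```

View pics/s6c.png

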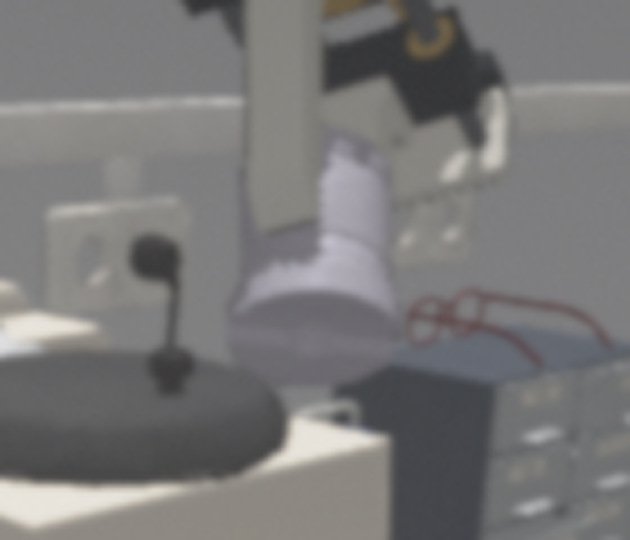

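```bash
python3 -c "
from h import *
s=robot.read_state()
im=np.mean([robot.read_camera('scene').astype(float) for _ in range(4)],0)
g=im.mean(2)[83+0:83+28,350-24:350+24];print(g.min(),g.max())
g=im.mean(2)[85:112,328:362]
print(np.round(g[::2,::2]).astype(int))
e=np.clip((g-70)/(160-70),0,1)*255
cv2.imwrite('pics/s6e.png',cv2.resize(e.astype(np.uint8),None,fx=18,fy=18,interpolation=cv2.INTER_CUBIC))"
```

```text
70.0 186.25
[[128 126 115 116 138 157 166 170 172 174 178 179 176 173 171 170 167]
 [128 122 112 126 150 156 151 144 139 136 134 134 134 138 143 152 159]
 [128 116 114 133 135 126 117 112 110 109 108 108 108 109 111 115 124]
 [128 116 117 121 113 109 108 107 107 107 107 107 106 107 106 107 107]
 [128 119 114 112 110 110 109 109 108 109 109 109 108 108 107 107 107]
 [128 122 118 117 116 115 114 113 112 113 114 114 113 111 109 109 109]
 [128 122 119 119 118 118 118 118 116 117 119 118 116 117 115 114 113]
 [128 118 112 113 113 114 114 115 114 118 120 118 116 117 118 118 118]
 [127 119 110 110 109 109 110 109 111 113 115 114 112 111 112 113 113]
 [111 116 112 108 109 109 109 109 109 109 110 109 109 109 109 108 109]
 [ 96  98 100 103 107 109 108 108 108 108 109 108 108 108 108 106 102]
 [ 96  96  95  96  98 106 111 110 109 110 109 110 110 102  94  88  80]
 [ 97  96  96  96  95  93 100 120 124 121 120 120 118  93  75  72  71]
 [ 95  96  95  94  93  89  84 105 126 128 128 130 127 106  99  88  73]]
```

View pics/s6e.png

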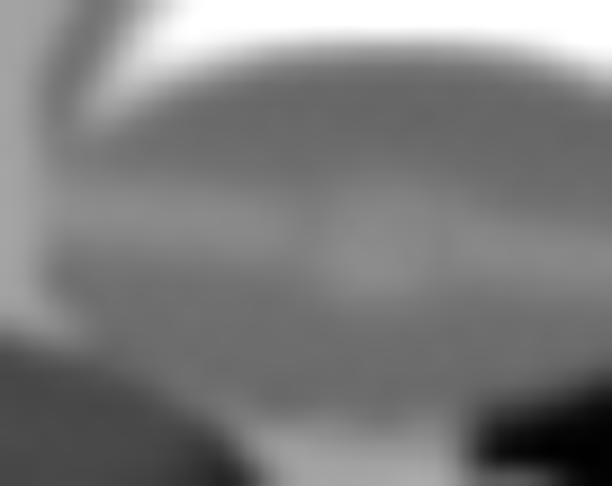

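```bash
python3 -c "
from h import *
s=robot.read_state();M=R.from_rotvec(s['orientation']).as_matrix();n=M[:,2];p0=s['tool_pos']+n*.023
def hit(u,v):
    c,d=ray('scene',u,v);return c+d*(n@(p0-c))/(n@d)
P=[M.T@(hit(328+a/18-.5+.028,85+b/18-.5)-s['tool_pos']) for a,b in((80,214),(370,242),(590,261))]
for p in P: print(p.round(4))
d=P[2]-P[0];print('slot angle in tool (deg from tool y)',np.degrees(np.arctan2(d[0],d[1])), 'dir',d)
"; python3 st.py
```

```text
[ 0.0228 -0.0092  0.023 ]
[0.0044 0.0027 0.023 ]
[-0.0098  0.0114  0.023 ]
slot angle in tool (deg from tool y) -57.752564351434025 dir [-3.26475554e-02  2.05970306e-02  7.28583860e-17]
t 6.98 pos [0.4009 0.0415 0.3977] z [-0.4653  0.5019 -0.7291] y [ 0.13  -0.776 -0.617] F [-0.2 -0.7 -8. ] T [-0.96 -0.89 -0.04] op 0.046 q6 1.12
```

>>> send_rows(series=[{"wx":0.074,"wy":0.067,"wz":0,"dx":0,"dy":0.5,"dz":0.5,"fingers":255},{"wx":0.074,"wy":0.067,"wz":0,"dx":0,"dy":0.5,"dz":0.5,"fingers":255},{"wx":0.074,"wy":0.067,"wz":0,"dx":0,"dy":0.5,"dz":0.5,"fingers":255},{"wx":0.074,"wy":0.067,"wz":0,"dx":0,"dy":0.5,"dz":0.5,"fingers":255},{"wx":0,"wy":0,"wz":0,"dx":0,"dy":0,"dz":0,"fingers":255},{"wx":0,"wy":0,"wz":0,"dx":0,"dy":0,"dz":0,"fingers":255},{"wx":0,"wy":0,"wz":0,"dx":0,"dy":0,"dz":0,"fingers":255}])

```text
t: 7.57
tool_pos: [0.4005, 0.0651, 0.427]
orientation: [-2.064, -0.329, 0.735]
force: [0.1, 0.1, -7.9]
opening: 0.0458
```

```bash
python3 st.py; python3 -c "
from h import *
ims=[robot.read_camera('scene').astype(float) for _ in range(3)]
s=robot.read_state();M=R.from_rotvec(s['orientation']).as_matrix();n=M[:,2];p0=s['tool_pos']+n*.023
u,v=proj('scene',p0).astype(int);print(u,v)
g=np.mean(ims,0).mean(2);np.save('g7.npy',g)
e=np.clip((g[v-25:v+25,u-30:u+30]-70)/(160-70),0,1)*255
cv2.imwrite('pics/s7e.png',cv2.resize(e.astype(np.uint8),None,fx=12,fy=12,interpolation=cv2.INTER_CUBIC))"; python3 st.py
```

```text
t 7.57 pos [0.4005 0.0651 0.427 ] z [-0.6136  0.6659 -0.4244] y [-0.044 -0.566 -0.823] F [ 0.1  0.1 -7.9] T [-1.32 -1.16 -0.03] op 0.0458 q6 1.25
340 68
t 7.72 pos [0.4005 0.0651 0.4278] z [-0.6132  0.666  -0.4248] y [-0.043 -0.565 -0.824] F [ 0.8 -0.4 -9. ] T [-1.3  -1.15 -0.01] op 0.0456 q6 1.25
```

View pics/s7e.png

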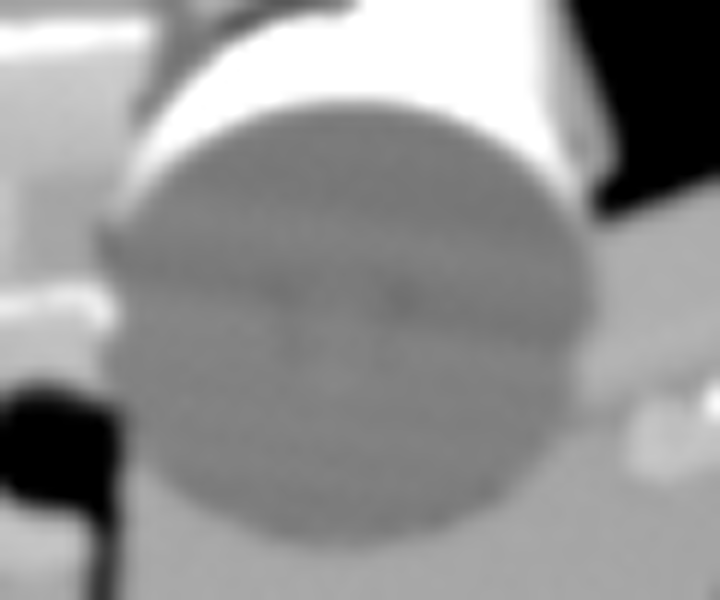

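```bash
python3 -c "
from h import *
g=np.load('g7.npy');u,v=340,68
e=np.clip((g[v-25:v+25,u-30:u+30]-100)/(35),0,1)*255
e=cv2.resize(e.astype(np.uint8),None,fx=12,fy=12,interpolation=cv2.INTER_CUBIC)
cv2.imwrite('pics/s7f.png',e)
print(np.round(g[56:86:1,320:362:3]).astype(int))"
```

```text
[[138 147 117 113 113 113 113 113 113 113 114 132 150 124]
 [138 133 113 113 112 113 113 112 113 113 113 120 148 119]
 [137 124 114 113 113 113 112 113 112 112 113 114 140 106]
 [135 118 115 114 114 113 112 112 112 112 112 112 129  97]
 [131 117 116 115 114 114 114 113 112 112 112 112 121 101]
 [123 115 116 116 115 116 115 114 113 113 112 112 115 112]
 [117 115 115 115 115 116 116 115 114 114 113 113 113 122]
 [114 114 114 115 115 115 115 115 115 115 114 114 114 125]
 [113 113 113 114 114 114 115 115 115 116 115 115 114 125]
 [113 112 113 113 112 113 114 113 114 115 115 115 115 123]
 [116 114 113 112 111 113 114 112 112 114 114 114 115 122]
 [120 116 115 113 111 113 114 112 111 113 113 113 114 122]
 [123 117 116 115 113 113 115 112 111 113 113 113 113 120]
 [124 117 117 117 115 115 116 113 112 112 112 112 113 121]
 [121 117 117 116 115 115 117 115 114 113 113 112 112 125]
 [118 117 117 116 116 115 116 115 116 115 114 113 113 128]
 [117 117 117 116 116 115 116 115 117 116 116 115 116 131]
 [116 116 117 116 116 116 117 115 116 116 116 116 117 132]
 [116 116 115 116 116 116 117 116 115 115 115 116 117 132]
 [116 116 115 116 116 116 117 116 115 115 115 115 117 130]
 [111 116 116 116 116 116 116 116 115 116 116 115 116 127]
 [105 116 116 116 116 115 116 115 115 115 115 115 117 124]
 [101 116 116 116 116 116 116 115 115 115 115 115 118 124]
 [102 116 115 116 116 116 116 116 116 115 115 115 122 127]
 [102 117 116 116 115 115 115 116 116 116 116 116 125 128]
 [104 117 116 116 116 115 115 115 115 115 116 117 127 128]
 [111 119 115 115 115 116 115 115 115 115 114 120 129 129]
 [115 124 114 114 115 114 115 115 115 114 113 123 129 128]
 [115 128 117 114 115 113 114 115 115 114 114 126 129 129]
 [113 129 123 116 114 114 114 114 114 114 121 128 128 128]]
```

View pics/s7f.png

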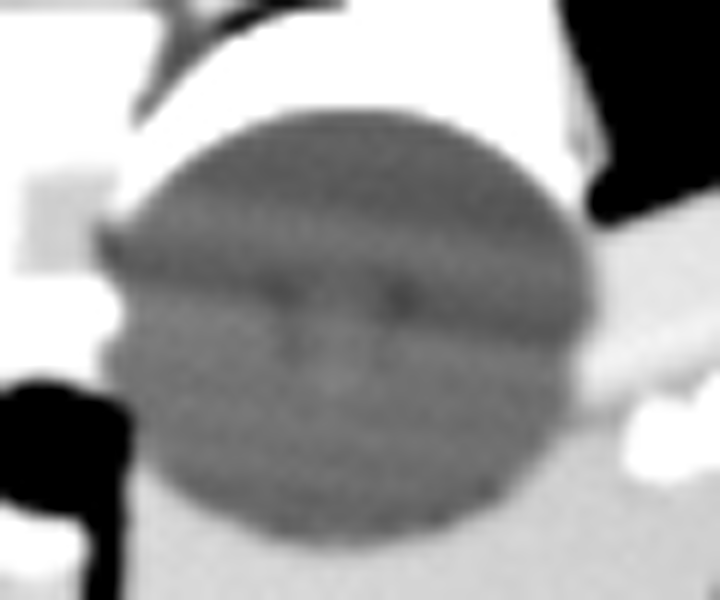

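```bash
python3 -c "
from h import *
s=robot.read_state();M=R.from_rotvec(s['orientation']).as_matrix();n=M[:,2];p0=s['tool_pos']+n*.023
def hit(u,v):
    c,d=ray('scene',u,v);return M.T@(c+d*(n@(p0-c))/(n@d)-s['tool_pos'])
f=lambda a,b:hit(310+a/12-.46,43+b/12-.46)
for A,B in (((130,280),(560,348)),((170,200),(560,262))):
  a,b=f(*A),f(*B);d=b-a;print(a,b,np.degrees(np.arctan2(d[0],d[1])))
print('disc centre',f(347,325))
"
```

```text
[ 0.02123528 -0.01287918  0.023     ] [-0.01677629  0.01168459  0.023     ] -57.12872471739041
[ 0.0138719  -0.01942965  0.023     ] [-0.02010028  0.0024848   0.023     ] -57.17512316696293
disc centre [0.00258501 0.00060235 0.023     ]
```

>>> send_rows(series=[{"wx":-0.092,"wy":-0.084,"wz":0,"dx":0,"dy":0,"dz":0,"fingers":255},{"wx":-0.092,"wy":-0.084,"wz":0,"dx":0,"dy":0,"dz":0,"fingers":255},{"wx":-0.092,"wy":-0.084,"wz":0,"dx":0,"dy":0,"dz":0,"fingers":255},{"wx":-0.092,"wy":-0.084,"wz":0,"dx":0,"dy":0,"dz":0,"fingers":255},{"wx":-0.092,"wy":-0.084,"wz":0,"dx":0,"dy":0,"dz":0,"fingers":255},{"wx":-0.092,"wy":-0.084,"wz":0,"dx":0,"dy":0,"dz":0,"fingers":255},{"wx":-0.092,"wy":-0.084,"wz":0,"dx":0,"dy":0,"dz":0,"fingers":255},{"wx":-0.092,"wy":-0.084,"wz":0,"dx":0,"dy":0,"dz":0,"fingers":255},{"wx":0,"wy":0,"wz":0,"dx":0,"dy":0,"dz":0,"fingers":255}])

```text
t: 8.47
tool_pos: [0.3997, 0.0613, 0.4345]
orientation: [-2.991, -0.474, 0.093]
force: [0.0, 0.5, -6.1]
opening: 0.0456
```

```bash
python3 st.py
```

```text
t 8.47 pos [0.3997 0.0613 0.4345] z [-0.0778  0.1006 -0.9919] y [ 0.304 -0.945 -0.12 ] F [ 0.   0.5 -6.1] T [-0.14 -0.24 -0.  ] op 0.0456 q6 1.23
```

>>> send_rows(series=[{"wx":-0.1,"wy":-0.077,"wz":0,"dx":1,"dy":-0.8,"dz":0,"fingers":255},{"wx":0,"wy":0,"wz":0.125,"dx":1.7,"dy":-1.65,"dz":-2.2,"fingers":255},{"wx":0,"wy":0,"wz":0.125,"dx":1.7,"dy":-1.65,"dz":-2.2,"fingers":255},{"wx":0,"wy":0,"wz":0.125,"dx":1.7,"dy":-1.65,"dz":-2.2,"fingers":255},{"wx":0,"wy":0,"wz":0.125,"dx":1.7,"dy":-1.65,"dz":-2.2,"fingers":255},{"wx":0,"wy":0,"wz":0.125,"dx":1.7,"dy":-1.65,"dz":-2.2,"fingers":255},{"wx":0,"wy":0,"wz":0.125,"dx":1.7,"dy":-1.65,"dz":-2.2,"fingers":255},{"wx":0,"wy":0,"wz":0.125,"dx":1.7,"dy":-1.65,"dz":-2.2,"fingers":255},{"wx":0,"wy":0,"wz":0.125,"dx":1.5,"dy":-1.65,"dz":-2.2,"fingers":255},{"wx":0,"wy":0,"wz":0.04,"dx":0.8,"dy":-1.0,"dz":-1,"fingers":255},{"wx":0,"wy":0,"wz":0,"dx":0,"dy":0,"dz":0,"fingers":255}])

```text
t: 9.38
tool_pos: [0.5442, -0.0869, 0.2417]
orientation: [-2.402, -1.953, 0.016]
force: [-1.2, 0.4, -8.3]
opening: 0.0458
```

```bash
python3 st.py
```

```text
t 9.38 pos [ 0.5442 -0.0869  0.2417] z [-0.0368  0.029  -0.9989] y [ 0.978 -0.204 -0.042] F [-1.2  0.4 -8.3] T [-0.05 -0.06  0.03] op 0.0458 q6 -0.06
```

>>> send_rows(series=[{"wx":-0.029,"wy":-0.037,"wz":0,"dx":0.5,"dy":0,"dz":-1.5,"fingers":255},{"wx":0,"wy":0,"wz":0,"dx":0.5,"dy":0,"dz":-1.5,"fingers":255},{"wx":0,"wy":0,"wz":0,"dx":0,"dy":0,"dz":0,"fingers":255},{"wx":0,"wy":0,"wz":0,"dx":0,"dy":0,"dz":0,"fingers":255}])

```text
t: 9.72
tool_pos: [0.5502, -0.0867, 0.2065]
orientation: [-2.432, -1.963, 0.007]
force: [1.0, -1.1, -7.6]
opening: 0.0459
```

```bash
python3 -c "
from h import *
im=robot.read_camera('wrist');cv2.imwrite('pics/w8.png',im[:,:,::-1])"; python3 st.py
```

```text
t 9.77 pos [ 0.5501 -0.0867  0.2063] z [-0.0139  0.01   -0.9999] y [ 0.977 -0.21  -0.016] F [-1.   0.3 -8.7] T [-0.05 -0.03  0.03] op 0.0462 q6 -0.04
```

View pics/w8.png

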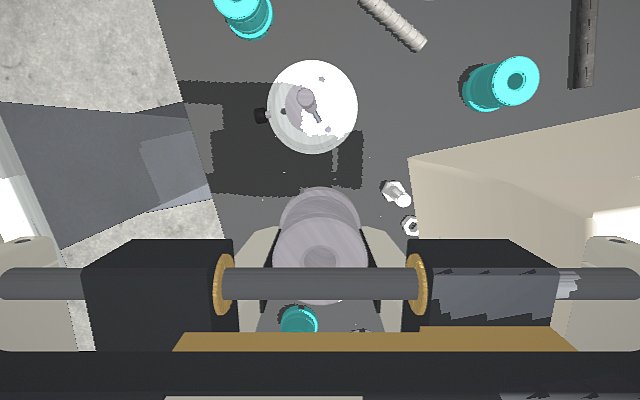

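```bash
python3 -c "
import cv2,numpy as np
w=cv2.imread('pics/w8.png')
g=w[50:162,255:370]
a=cv2.resize(g,None,fx=5,fy=5,interpolation=cv2.INTER_CUBIC)
b=cv2.resize(cv2.convertScaleAbs(w[180:310,265:375],alpha=1.5,beta=-40),None,fx=4,fy=4,interpolation=cv2.INTER_CUBIC)
cv2.imwrite('pics/c8a.png',a);cv2.imwrite('pics/c8b.png',b)"
```

```text
(no output)
```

View pics/c8a.png

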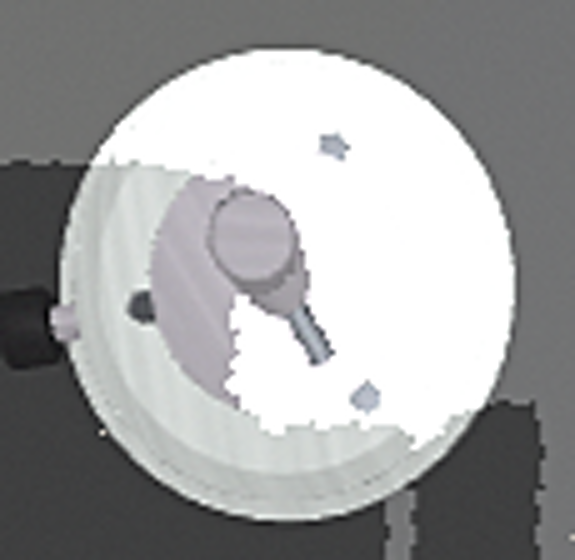

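View pics/c8b.png

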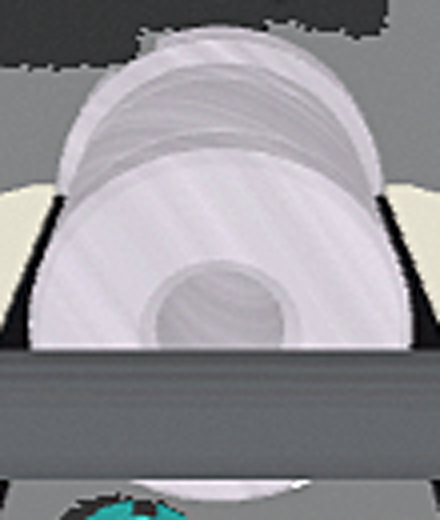

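```bash
cat > m8.py <<'E'
from h import *
s=dict(tool_pos=np.array([.5501,-.0867,.2063]))
s=robot.read_state();M=R.from_rotvec(s['orientation']).as_matrix()
print(s['tool_pos'],s['t'])
S2=dict(tool_pos=np.array([0.47907076,-0.09322018,0.2464321]),orientation=np.array([-3.10469945,-0.45630425,-0.00368282]))
f8=lambda a,b:(255+a/5-.4,50+b/5-.4); f2=lambda a,b:(215+a/5-.4,50+b/5-.4)
def circ(P):
    P=np.array(P)[:,:2];A=np.c_[2*P,np.ones(3)];x=np.linalg.solve(A,(P**2).sum(1));return x[:2],np.sqrt(x[2]+x[:2]@x[:2])
c8=circ([onz('wrist',*f8(*p),.038,s) for p in((333,147),(143,306),(366,397))])
c2=circ([onz('wrist',*f2(*p),.038,S2) for p in((152,130),(360,217),(203,358))])
print('jig c',c8,c2)
t8=onz('wrist',*f8(253,237),.134,s);t2=onz('wrist',*f2(135,180),.134,S2);print('top',t8,t2)
print('lean vec',t8[:2]-c8[0],t2[:2]-c2[0])
p=[onz('wrist',*f8(*q),.056,s)[:2] for q in((300,318),(321,358))];d=p[0]-p[1];print('pin8',np.degrees(np.arctan2(d[1],d[0])),end=' ');d=c8[0]-p[1];print(np.degrees(np.arctan2(d[1],d[0])),np.linalg.norm(d))
p=[onz('wrist',*f2(*q),.0535,S2)[:2] for q in((308,228),(150,241))];d=p[1]-p[0];print('pin2',np.degrees(np.arctan2(d[1],d[0])),[np.degrees(np.arctan2(*(g*(c2[0]-p[0]))[::-1])) for g in(1,)])
sc=onz('wrist',*f8(20,330),.02,s)[:2];d=sc-c8[0];print('jig -x dir',np.degrees(np.arctan2(d[1],d[0])))
# bore top in tool: plane through TCP - .037*z
def hit(u,v,k):
    c,dd=ray('wrist',u,v,s);n=M[:,2];p0=s['tool_pos']-n*k;return M.T@(c+dd*(n@(p0-c))/(n@dd)-s['tool_pos'])
b8=lambda a,b:(265+a/4-.4,180+b/4-.4)
for k in(.037,):
  T,B,L,Rr=[hit(*b8(*q),k) for q in((221,150),(221,500),(30,325),(412,325))]
  print('disc',T,B,L,Rr,'mid',(T+B)/2,(L+Rr)/2,'diam',T[0]-B[0],Rr[1]-L[1])
  print('bore L/R',(hit(*b8(140,325),k)+hit(*b8(300,325),k))/2,'bore top edge',hit(*b8(220,260),k))
E
python3 m8.py
```

```text
[ 0.55009353 -0.08667175  0.20630272] 9.7667
jig c (array([0.55598142, 0.00249897]), np.float64(0.030199132407412187)) (array([0.55646945, 0.00396964]), np.float64(0.030184081171731606))
top [0.55616712 0.00217863 0.134     ] [0.55604006 0.00322672 0.134     ]
lean vec [ 0.0001857  -0.00032034] [-0.0004294  -0.00074292]
pin8 106.34049748369415 107.9832560338286 0.018364100445780226
pin2 111.15624484297092 [np.float64(106.36809432826624)]
jig -x dir 175.83194272178463
disc [ 0.02485087 -0.00040054 -0.037     ] [-0.02009239 -0.00038711 -0.037     ] [ 0.00322607 -0.02300709 -0.037     ] [ 0.00323699  0.02221803 -0.037     ] mid [ 0.00237924 -0.00039382 -0.037     ] [ 0.00323153 -0.00039453 -0.037     ] diam 0.04494326090023962 0.04522511487558018
bore L/R [ 0.0032315  -0.00051255 -0.037     ] bore top edge [ 0.01145032 -0.00051328 -0.037     ]
```

```bash
python3 -c "
from h import *
im=cv2.imread('pics/scene0.png').astype(float).mean(2)
c=np.array([.556,.003])
pb=[];
for z in (.055,.07,.09,.11,.13): print(z,proj('scene',np.array([*c,z])).round(2))
for v in range(210,247,3):
    r=im[v,284:310]; print(v,r.round().astype(int))
"
```

```text
0.055 [295.47 244.12]
0.07 [295.44 237.83]
0.09 [295.4  229.27]
0.11 [295.36 220.53]
0.13 [295.31 211.58]
210 [132 132 133 133 134 139 143 152 167 184 195 197 194 181 159 144 140 140
 140 140 140 141 141 145 155 166]
213 [132 132 133 133 133 136 140 137 127 118 118 120 119 117 120 130 138 141
 140 142 142 142 146 157 170 182]
216 [132 132 132 133 133 136 139 137 124 116 114 114 114 112 118 130 139 141
 142 142 141 142 142 142 137 133]
219 [133 133 132 132 133 134 137 136 126 116 114 114 114 113 118 130 139 141
 142 142 142 141 139 133 133 132]
222 [132 132 132 132 133 134 135 134 125 117 114 114 114 113 119 131 140 142
 142 144 143 142 139 133 131 129]
225 [132 132 132 132 133 133 134 133 124 116 115 115 114 114 118 131 140 143
 142 139 137 131 127 126 126 125]
228 [104 113 120 125 130 132 133 131 122 115 114 114 114 113 113 117 119 112
 103  95  97 111 127 129 127 129]
231 [ 86  85  86  87  90  96 105 112 114 113 114 115 114 112 106  95  89  86
  88 101 143 189 201 174 140 128]
234 [ 85  85  85  85  85  86  87  94 106 113 115 115 114 111 106  96  88  85
  86  88  94 102 112 119 121 121]
237 [ 85  84  85  87  85  86  86  90  99 108 113 115 114 111 106  95  88  85
  86  85  85  85  87  86  85  83]
240 [ 87  89  97 109 122 136 147 147 136 123 116 115 115 112 109 107 114 128
 132 125 111  98  90  86  85  86]
243 [161 183 201 208 209 210 207 195 166 133 118 115 114 112 112 131 169 198
 208 211 209 201 186 167 152 138]
246 [214 212 210 209 208 208 204 189 152 111  95 104 112 116 140 179 205 212
 212 211 209 209 208 209 217 225]
```

>>> send_rows(series=[{"wx":-0.01,"wy":-0.014,"wz":-0.025,"dx":0.2,"dy":2.2,"dz":0,"fingers":255},{"wx":0,"wy":0,"wz":-0.025,"dx":0.2,"dy":2.5,"dz":0,"fingers":255},{"wx":0,"wy":0,"wz":0,"dx":0.1,"dy":2.5,"dz":0,"fingers":255},{"wx":0,"wy":0,"wz":0,"dx":0,"dy":0.7,"dz":0,"fingers":255},{"wx":0,"wy":0,"wz":0,"dx":0,"dy":0,"dz":0,"fingers":255}])

```text
t: 10.18
tool_pos: [0.5555, -0.0052, 0.2119]
orientation: [-2.498, -1.903, -0.006]
force: [-0.1, 0.1, -7.8]
opening: 0.0461
```

```bash
python3 st.py
```

```text
t 10.18 pos [ 0.5555 -0.0052  0.2119] z [ 0.0023  0.0029 -1.    ] y [ 0.964 -0.265  0.001] F [-0.1  0.1 -7.8] T [-0.07 -0.03 -0.03] op 0.0461 q6 0.16
```

>>> send_rows(series=[{"wx":-0.003,"wy":0.002,"wz":0,"dx":0.05,"dy":0.5,"dz":-1.5,"fingers":255},{"wx":0,"wy":0,"wz":0,"dx":0,"dy":0,"dz":-1.5,"fingers":255},{"wx":0,"wy":0,"wz":0,"dx":0,"dy":0,"dz":0,"fingers":255},{"wx":0,"wy":0,"wz":0,"dx":0,"dy":0,"dz":0,"fingers":255}])

```text
t: 10.52
tool_pos: [0.5574, -0.0005, 0.1828]
orientation: [2.496, 1.903, 0.004]
force: [0.6, 0.1, -7.8]
opening: 0.046
```

```bash
python3 st.py
```

```text
t 10.52 pos [ 5.574e-01 -5.000e-04  1.828e-01] z [ 3.9e-03 -8.0e-04 -1.0e+00] y [ 0.964 -0.265  0.004] F [ 0.6  0.1 -7.8] T [-0.08 -0.09 -0.01] op 0.046 q6 0.18
```

>>> send_rows(series=[{"wx":0,"wy":0.003,"wz":0,"dx":-0.15,"dy":0.07,"dz":-0.7,"fingers":255},{"wx":0,"wy":0,"wz":0,"dx":0,"dy":0,"dz":-0.7,"fingers":255},{"wx":0,"wy":0,"wz":0,"dx":0,"dy":0,"dz":0,"fingers":255}])

```text
t: 10.77
tool_pos: [0.5557, -0.0012, 0.1678]
orientation: [2.499, 1.902, -0.001]
force: [-0.7, 0.4, -10.1]
opening: 0.0461
```

```bash
python3 st.py;python3 -c "
from h import *
im=robot.read_camera('scene')[:,:,::-1];cv2.imwrite('pics/s9.png',cv2.resize(im[150:290,210:380],None,fx=4,fy=4,interpolation=cv2.INTER_CUBIC))"
```

```text
t 10.77 pos [ 0.5557 -0.0012  0.1678] z [ 3.0e-04 -1.1e-03 -1.0e+00] y [ 0.964 -0.267  0.001] F [ -0.7   0.4 -10.1] T [ 0.    0.05 -0.  ] op 0.0461 q6 0.18
```

View pics/s9.png

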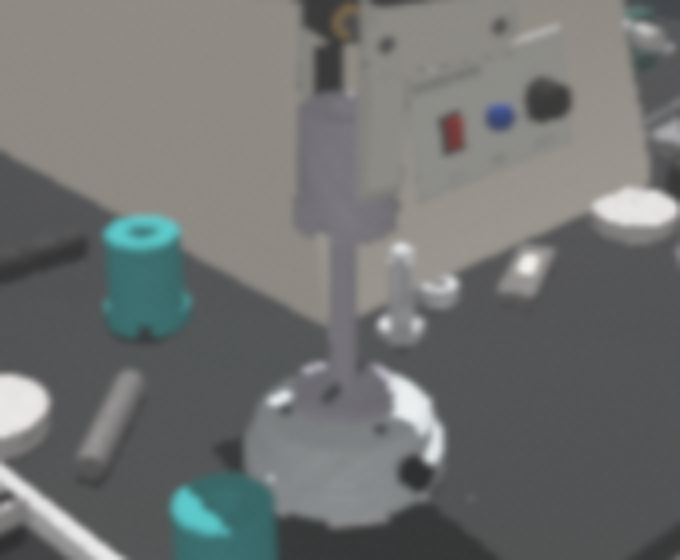

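>>> send_rows(series=[{"wx":0,"wy":0,"wz":0,"dx":0.0,"dy":0.15,"dz":-0.3,"fingers":255},{"wx":0,"wy":0,"wz":0,"dx":0,"dy":0,"dz":-0.3,"fingers":255},{"wx":0,"wy":0,"wz":0,"dx":0,"dy":0,"dz":0,"fingers":255}])

```text
t: 11.07
tool_pos: [0.5565, -0.0, 0.1627]
orientation: [2.499, 1.9, 0.001]
force: [-0.3, -0.5, -7.8]
opening: 0.0457
```

```bash
python3 st.py
```

```text
t 11.07 pos [ 0.5565 -0.      0.1627] z [ 0.0021 -0.0012 -1.    ] y [ 0.964 -0.267  0.002] F [-0.3 -0.5 -7.8] T [-0.07 -0.04  0.02] op 0.0457 q6 0.18
```

>>> send_rows(series=[{"wx":0,"wy":0.002,"wz":0,"dx":-0.06,"dy":0.02,"dz":-0.3,"fingers":255},{"wx":0,"wy":0,"wz":0,"dx":0,"dy":0,"dz":-0.3,"fingers":255},{"wx":0,"wy":0,"wz":0,"dx":0,"dy":0,"dz":0,"fingers":255}])

```text
t: 11.32
tool_pos: [0.5562, 0.0002, 0.1567]
orientation: [2.499, 1.901, -0.0]
force: [-0.7, 0.2, -7.8]
opening: 0.0461
```

```bash
python3 st.py
```

```text
t 11.32 pos [5.562e-01 2.000e-04 1.567e-01] z [ 9.0e-04 -1.4e-03 -1.0e+00] y [ 0.964 -0.267  0.001] F [-0.7  0.2 -7.8] T [-0.07 -0.03  0.02] op 0.0461 q6 0.18
```

>>> send_rows(series=[{"wx":0,"wy":0.001,"wz":0,"dx":-0.03,"dy":0,"dz":-0.2,"fingers":255},{"wx":0,"wy":0,"wz":0,"dx":0,"dy":0,"dz":-0.2,"fingers":255},{"wx":0,"wy":0,"wz":0,"dx":0,"dy":0,"dz":0,"fingers":255}])

```text
t: 11.57
tool_pos: [0.5559, 0.0003, 0.1523]
orientation: [2.5, 1.901, -0.001]
force: [0.0, 0.9, -8.2]
opening: 0.0459
```

```bash
python3 st.py
```

```text
t 11.57 pos [5.559e-01 3.000e-04 1.523e-01] z [-1.0e-04 -1.4e-03 -1.0e+00] y [ 0.964 -0.267  0.   ] F [ 0.   0.9 -8.2] T [-0.07 -0.06 -0.01] op 0.0459 q6 0.18
```

>>> send_rows(series=[{"wx":0.001,"wy":0,"wz":0,"dx":0,"dy":0,"dz":-0.25,"fingers":255},{"wx":0,"wy":0,"wz":0,"dx":0,"dy":0,"dz":-0.25,"fingers":255},{"wx":0,"wy":0,"wz":0,"dx":0,"dy":0,"dz":0,"fingers":255}])

```text
t: 11.82
tool_pos: [0.556, 0.0003, 0.1469]
orientation: [2.5, 1.902, -0.0]
force: [0.6, 0.0, -8.4]
opening: 0.0459
```

```bash
python3 st.py
```

```text
t 11.82 pos [5.560e-01 3.000e-04 1.469e-01] z [ 1.e-04 -3.e-04 -1.e+00] y [ 0.964 -0.267  0.   ] F [ 0.6  0.  -8.4] T [-0.05 -0.03  0.05] op 0.0459 q6 0.18
```

>>> send_rows(series=[{"wx":0,"wy":0,"wz":0,"dx":0,"dy":0,"dz":-0.25,"fingers":255},{"wx":0,"wy":0,"wz":0,"dx":0,"dy":0,"dz":-0.25,"fingers":255},{"wx":0,"wy":0,"wz":0,"dx":0,"dy":0,"dz":0,"fingers":255}])

```text
t: 12.07
tool_pos: [0.556, 0.0002, 0.1413]
orientation: [2.5, 1.901, -0.0]
force: [0.4, 0.1, -9.4]
opening: 0.0458
```

```bash
python3 st.py
```

```text
t 12.07 pos [5.560e-01 2.000e-04 1.413e-01] z [ 1.e-04 -3.e-04 -1.e+00] y [ 0.964 -0.267  0.   ] F [ 0.4  0.1 -9.4] T [-0.07 -0.01 -0.02] op 0.0458 q6 0.18
```

```bash
python3 -c "
from h import *
im=robot.read_camera('wrist')[:,:,::-1];w=im[190:310,255:385];cv2.imwrite('pics/w9.png',cv2.resize(cv2.convertScaleAbs(w,alpha=1.5,beta=-30),None,fx=4,fy=4,interpolation=cv2.INTER_CUBIC))
im=robot.read_camera('scene')[:,:,::-1];cv2.imwrite('pics/s10.png',cv2.resize(im[160:290,230:360],None,fx=4,fy=4,interpolation=cv2.INTER_CUBIC))"
```

```text
(no output)
```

View pics/w9.png

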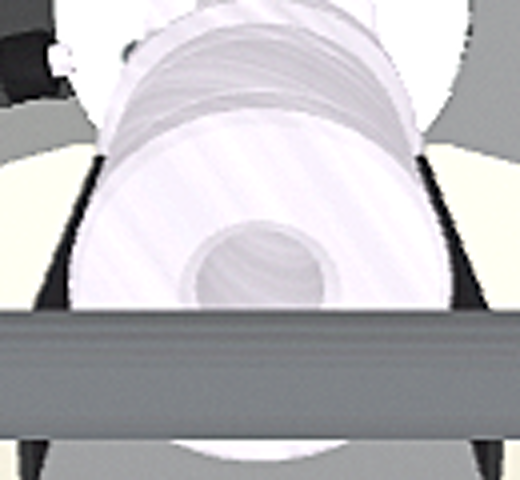

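View pics/s10.png

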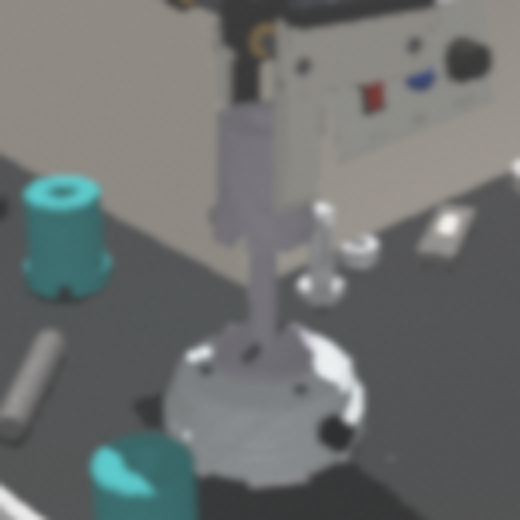

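>>> send_rows(series=[{"wx":0,"wy":0,"wz":0,"dx":0,"dy":0,"dz":-0.3,"fingers":255},{"wx":0,"wy":0,"wz":0,"dx":0,"dy":0,"dz":-0.3,"fingers":255},{"wx":0,"wy":0,"wz":0,"dx":0,"dy":0,"dz":-0.3,"fingers":255},{"wx":0,"wy":0,"wz":0,"dx":0,"dy":0,"dz":0,"fingers":255}])

```text
t: 12.5
tool_pos: [0.5565, 0.0002, 0.1324]
orientation: [2.5, 1.901, 0.001]
force: [-1.3, 0.9, -8.4]
opening: 0.0459
```

```bash
python3 st.py
```

```text
t 12.5 pos [5.565e-01 2.000e-04 1.324e-01] z [ 1.4e-03 -4.0e-04 -1.0e+00] y [ 0.964 -0.267  0.001] F [-1.3  0.9 -8.4] T [-0.05 -0.    0.  ] op 0.0459 q6 0.18
```

>>> send_rows(series=[{"wx":0,"wy":0,"wz":0,"dx":0,"dy":0,"dz":-0.3,"fingers":255},{"wx":0,"wy":0,"wz":0,"dx":0,"dy":0,"dz":-0.3,"fingers":255},{"wx":0,"wy":0,"wz":0,"dx":0,"dy":0,"dz":-0.3,"fingers":255},{"wx":0,"wy":0,"wz":0,"dx":0,"dy":0,"dz":0,"fingers":255}])

```text
t: 12.83
tool_pos: [0.5563, 0.0002, 0.1221]
orientation: [2.5, 1.901, 0.001]
force: [-0.1, 0.6, -7.8]
opening: 0.0458
```

```bash
python3 st.py
```

```text
t 12.83 pos [5.563e-01 2.000e-04 1.221e-01] z [ 1.1e-03 -4.0e-04 -1.0e+00] y [ 0.964 -0.267  0.001] F [-0.1  0.6 -7.8] T [-0.08 -0.07  0.05] op 0.0458 q6 0.18
```

>>> send_rows(series=[{"wx":0,"wy":0.001,"wz":0,"dx":-0.03,"dy":0,"dz":-0.3,"fingers":255},{"wx":0,"wy":0,"wz":0,"dx":0,"dy":0,"dz":-0.3,"fingers":255},{"wx":0,"wy":0,"wz":0,"dx":0,"dy":0,"dz":-0.3,"fingers":255},{"wx":0,"wy":0,"wz":0,"dx":0,"dy":0,"dz":0,"fingers":255}])

```text
t: 13.17
tool_pos: [0.556, 0.0002, 0.112]
orientation: [2.5, 1.902, -0.001]
force: [-1.2, -0.2, -8.2]
opening: 0.046
```

```bash
python3 st.py
```

```text
t 13.17 pos [5.56e-01 2.00e-04 1.12e-01] z [-2.e-04 -4.e-04 -1.e+00] y [ 0.964 -0.267 -0.   ] F [-1.2 -0.2 -8.2] T [-0.06 -0.03 -0.  ] op 0.046 q6 0.18
```

>>> send_rows(series=[{"wx":0,"wy":0,"wz":0,"dx":0,"dy":0,"dz":-0.3,"fingers":255},{"wx":0,"wy":0,"wz":0,"dx":0,"dy":0,"dz":-0.3,"fingers":255},{"wx":0,"wy":0,"wz":0,"dx":0,"dy":0,"dz":-0.3,"fingers":255},{"wx":0,"wy":0,"wz":0,"dx":0,"dy":0,"dz":0,"fingers":255}])

```text
t: 13.5
tool_pos: [0.556, 0.0002, 0.1021]
orientation: [2.5, 1.902, -0.0]
force: [-0.4, 0.5, -8.1]
opening: 0.0459
```

```bash
python3 st.py
```

```text
t 13.5 pos [5.560e-01 2.000e-04 1.021e-01] z [-1.e-04 -4.e-04 -1.e+00] y [ 0.964 -0.267  0.   ] F [-0.4  0.5 -8.1] T [0.   0.02 0.03] op 0.0459 q6 0.18
```

>>> send_rows(series=[{"wx":0,"wy":0,"wz":0,"dx":0,"dy":0,"dz":-0.3,"fingers":255},{"wx":0,"wy":0,"wz":0,"dx":0,"dy":0,"dz":-0.3,"fingers":255},{"wx":0,"wy":0,"wz":0,"dx":0,"dy":0,"dz":-0.3,"fingers":255},{"wx":0,"wy":0,"wz":0,"dx":0,"dy":0,"dz":-0.3,"fingers":255},{"wx":0,"wy":0,"wz":0,"dx":0,"dy":0,"dz":0,"fingers":255}])

```text
t: 13.92
tool_pos: [0.5561, 0.0002, 0.0888]
orientation: [2.5, 1.902, -0.0]
force: [-1.1, -0.1, -7.7]
opening: 0.0456
```

```bash
python3 st.py
```

```text
t 13.92 pos [5.561e-01 2.000e-04 8.880e-02] z [ 1.e-04 -4.e-04 -1.e+00] y [ 0.964 -0.267  0.   ] F [-1.1 -0.1 -7.7] T [-0.09 -0.03  0.03] op 0.0456 q6 0.18
```

>>> send_rows(series=[{"wx":0,"wy":0,"wz":0,"dx":0,"dy":0,"dz":-0.2,"fingers":255},{"wx":0,"wy":0,"wz":0,"dx":0,"dy":0,"dz":-0.2,"fingers":255},{"wx":0,"wy":0,"wz":0,"dx":0,"dy":0,"dz":0,"fingers":255}])

```text
t: 14.17
tool_pos: [0.556, 0.0002, 0.0843]
orientation: [2.5, 1.902, -0.001]
force: [-0.1, 0.5, -8.0]
opening: 0.0458
```

```bash
python3 st.py
```

```text
t 14.17 pos [5.56e-01 2.00e-04 8.43e-02] z [-1.e-04 -4.e-04 -1.e+00] y [ 0.964 -0.267 -0.   ] F [-0.1  0.5 -8. ] T [-0.09 -0.05 -0.01] op 0.0458 q6 0.18
```

Now slowly toward the pin (expected touch at TCP z ≈ 0.079).

>>> send_rows(series=[{"wx":0,"wy":0,"wz":0,"dx":0,"dy":0,"dz":-0.15,"fingers":255},{"wx":0,"wy":0,"wz":0,"dx":0,"dy":0,"dz":-0.1,"fingers":255},{"wx":0,"wy":0,"wz":0,"dx":0,"dy":0,"dz":-0.1,"fingers":255},{"wx":0,"wy":0,"wz":0,"dx":0,"dy":0,"dz":0,"fingers":255}])

```text
t: 14.5
tool_pos: [0.5562, 0.0002, 0.0806]
orientation: [2.5, 1.901, -0.0]
force: [-0.7, -0.3, -7.5]
opening: 0.0458
```

```bash
python3 st.py
```

```text
t 14.5 pos [5.562e-01 2.000e-04 8.060e-02] z [ 3.e-04 -4.e-04 -1.e+00] y [ 0.964 -0.267  0.   ] F [-0.7 -0.3 -7.5] T [-0.08 -0.08  0.  ] op 0.0458 q6 0.18
```

>>> send_rows(series=[{"wx":0,"wy":0,"wz":0,"dx":0,"dy":0,"dz":-0.1,"fingers":255},{"wx":0,"wy":0,"wz":0,"dx":0,"dy":0,"dz":-0.1,"fingers":255},{"wx":0,"wy":0,"wz":0,"dx":0,"dy":0,"dz":0,"fingers":255}])

```text
t: 14.75
tool_pos: [0.5564, 0.0002, 0.0786]
orientation: [2.5, 1.901, 0.0]
force: [-0.4, -0.4, -7.4]
opening: 0.0461
```

```bash
python3 st.py
```

```text
t 14.75 pos [5.564e-01 2.000e-04 7.860e-02] z [ 6.e-04 -5.e-04 -1.e+00] y [ 0.964 -0.267  0.001] F [-0.4 -0.4 -7.4] T [-0.02 -0.07 -0.01] op 0.0461 q6 0.18
```

>>> send_rows(series=[{"wx":0,"wy":0,"wz":0,"dx":0,"dy":0,"dz":-0.1,"fingers":255},{"wx":0,"wy":0,"wz":0,"dx":0,"dy":0,"dz":0,"fingers":255}])

```text
t: 14.92
tool_pos: [0.5564, 0.0002, 0.0775]
orientation: [2.5, 1.901, 0.0]
force: [-0.5, -0.7, -7.5]
opening: 0.0463
```

```bash
python3 st.py
```

```text
t 14.92 pos [5.564e-01 2.000e-04 7.750e-02] z [ 7.e-04 -5.e-04 -1.e+00] y [ 0.964 -0.267  0.001] F [-0.5 -0.7 -7.5] T [-0.04 -0.06  0.02] op 0.0463 q6 0.18
```

>>> send_rows(series=[{"wx":0,"wy":0,"wz":0,"dx":0,"dy":0,"dz":-0.1,"fingers":255},{"wx":0,"wy":0,"wz":0,"dx":0,"dy":0,"dz":0,"fingers":255}])

```text
t: 15.08
tool_pos: [0.5564, 0.0002, 0.0765]
orientation: [2.5, 1.901, 0.001]
force: [-1.0, -0.0, -8.1]
opening: 0.0459
```

```bash
python3 st.py
```

```text
t 15.08 pos [5.564e-01 2.000e-04 7.650e-02] z [ 8.e-04 -5.e-04 -1.e+00] y [ 0.964 -0.267  0.001] F [-1.  -0.  -8.1] T [-0.07 -0.06  0.04] op 0.0459 q6 0.18
```

>>> send_rows(series=[{"wx":0,"wy":0,"wz":0,"dx":0,"dy":0,"dz":-0.1,"fingers":255},{"wx":0,"wy":0,"wz":0,"dx":0,"dy":0,"dz":-0.1,"fingers":255},{"wx":0,"wy":0,"wz":0,"dx":0,"dy":0,"dz":0,"fingers":255}])

```text
t: 15.33
tool_pos: [0.5565, 0.0002, 0.0743]
orientation: [2.5, 1.901, 0.001]
force: [-0.4, -0.3, -8.1]
opening: 0.046
```

```bash
python3 st.py
```

```text
t 15.33 pos [5.565e-01 2.000e-04 7.430e-02] z [ 9.e-04 -5.e-04 -1.e+00] y [ 0.964 -0.267  0.001] F [-0.4 -0.3 -8.1] T [-0.06 -0.12  0.03] op 0.046 q6 0.18
```

>>> send_rows(series=[{"wx":0,"wy":0,"wz":0,"dx":0,"dy":0,"dz":-0.1,"fingers":255},{"wx":0,"wy":0,"wz":0,"dx":0,"dy":0,"dz":0,"fingers":255}])

```text
t: 15.5
tool_pos: [0.5567, 0.0002, 0.0734]
orientation: [2.5, 1.901, 0.001]
force: [-0.5, 0.6, -8.7]
opening: 0.0461
```

```bash
python3 st.py
```

```text
t 15.5 pos [5.567e-01 2.000e-04 7.340e-02] z [ 1.3e-03 -5.0e-04 -1.0e+00] y [ 0.964 -0.267  0.001] F [-0.5  0.6 -8.7] T [-0.03 -0.1   0.01] op 0.0461 q6 0.18
```

>>> send_rows(series=[{"wx":0,"wy":0,"wz":0,"dx":0,"dy":0,"dz":-0.08,"fingers":255},{"wx":0,"wy":0,"wz":0,"dx":0,"dy":0,"dz":0,"fingers":255}])

```text
t: 15.67
tool_pos: [0.557, 0.0002, 0.0734]
orientation: [2.499, 1.901, 0.002]
force: [0.1, 0.0, -8.4]
opening: 0.0457
```

```bash
python3 st.py
```

```text
t 15.67 pos [5.57e-01 2.00e-04 7.34e-02] z [ 1.9e-03 -5.0e-04 -1.0e+00] y [ 0.964 -0.267  0.002] F [ 0.1  0.  -8.4] T [-0.01 -0.07 -0.05] op 0.0457 q6 0.18
```

>>> send_rows(series=[{"wx":0,"wy":0,"wz":0,"dx":0,"dy":0,"dz":-0.08,"fingers":255},{"wx":0,"wy":0,"wz":0,"dx":0,"dy":0,"dz":0,"fingers":255}])

```text
t: 15.83
tool_pos: [0.5572, 0.0002, 0.0733]
orientation: [2.499, 1.901, 0.002]
force: [-2.1, 0.3, -5.6]
opening: 0.046
```

```bash
python3 st.py
```

```text
t 15.83 pos [5.572e-01 2.000e-04 7.330e-02] z [ 2.3e-03 -5.0e-04 -1.0e+00] y [ 0.964 -0.267  0.002] F [-2.1  0.3 -5.6] T [-0.11  0.26 -0.03] op 0.046 q6 0.18
```

>>> send_rows(newtons=5, series=[{"wx":0,"wy":0.002,"wz":0,"dx":-0.1,"dy":0,"dz":-0.03,"fingers":255},{"wx":0,"wy":0,"wz":0,"dx":0,"dy":0,"dz":0,"fingers":255},{"wx":0,"wy":0,"wz":0,"dx":0,"dy":0,"dz":0,"fingers":255}])

```text
t: 16.08
tool_pos: [0.557, 0.0002, 0.0734]
orientation: [2.499, 1.901, 0.002]
force: [-0.1, 1.3, -4.3]
opening: 0.0464
```

```bash
python3 st.py;python3 -c "
from h import *
im=robot.read_camera('scene')[:,:,::-1];cv2.imwrite('pics/s11.png',cv2.resize(im[170:290,230:370],None,fx=5,fy=5,interpolation=cv2.INTER_CUBIC))"
```

```text
t 16.08 pos [5.57e-01 2.00e-04 7.34e-02] z [ 2.3e-03 -5.0e-04 -1.0e+00] y [ 0.964 -0.267  0.002] F [-0.1  1.3 -4.3] T [-0.    0.14  0.01] op 0.0464 q6 0.18
```

View pics/s11.png

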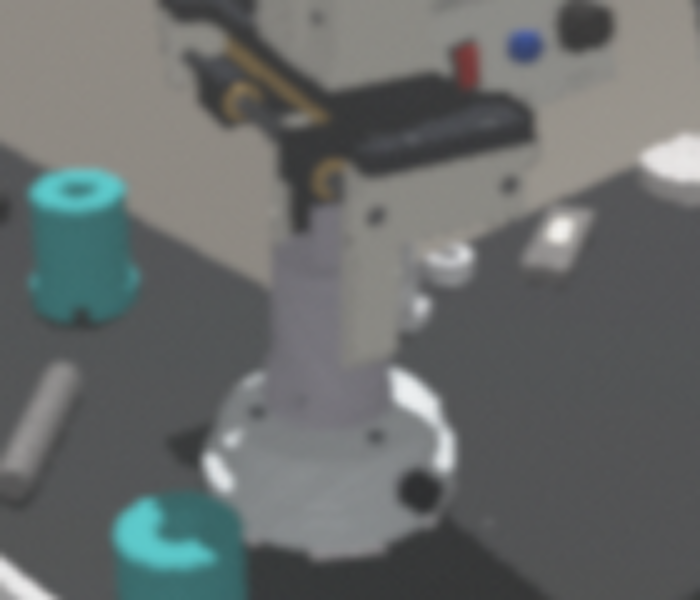

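Seated. Open the fingers slowly and look at the readings.

>>> send_rows(series=[{"wx":0,"wy":0,"wz":0,"dx":0,"dy":0,"dz":0,"fingers":100},{"wx":0,"wy":0,"wz":0,"dx":0,"dy":0,"dz":0,"fingers":60},{"wx":0,"wy":0,"wz":0,"dx":0,"dy":0,"dz":0,"fingers":30},{"wx":0,"wy":0,"wz":0,"dx":0,"dy":0,"dz":0,"fingers":0},{"wx":0,"wy":0,"wz":0,"dx":0,"dy":0,"dz":0,"fingers":0},{"wx":0,"wy":0,"wz":0,"dx":0,"dy":0,"dz":0,"fingers":0}])

```text
t: 16.63
tool_pos: [0.5608, -0.0003, 0.0773]
orientation: [2.495, 1.897, 0.012]
force: [-0.1, -0.1, 0.1]
opening: 0.082
```

```bash
python3 st.py;python3 -c "
from h import *
im=robot.read_camera('wrist')[:,:,::-1];cv2.imwrite('pics/w12.png',im)"
```

```text
t 16.63 pos [ 5.608e-01 -3.000e-04  7.730e-02] z [ 0.0104 -0.0015 -0.9999] y [ 0.964 -0.267  0.01 ] F [-0.1 -0.1  0.1] T [-0.02 -0.04  0.01] op 0.082 q6 0.18
```

View pics/w12.png

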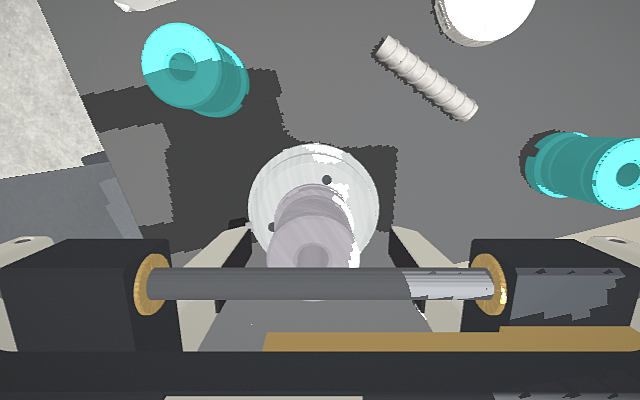

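>>> send_rows(series=[{"wx":0.002,"wy":0.01,"wz":0,"dx":-0.3,"dy":0,"dz":0.5,"fingers":0},{"wx":0,"wy":0,"wz":0,"dx":0,"dy":0,"dz":1.5,"fingers":0},{"wx":0,"wy":0,"wz":0,"dx":0,"dy":0,"dz":2,"fingers":0},{"wx":0,"wy":0,"wz":0,"dx":0,"dy":0,"dz":3,"fingers":0},{"wx":0,"wy":0,"wz":0,"dx":0,"dy":0,"dz":3,"fingers":0},{"wx":0,"wy":0,"wz":0,"dx":0,"dy":0,"dz":3,"fingers":0},{"wx":0,"wy":0,"wz":0,"dx":0,"dy":0,"dz":3,"fingers":0},{"wx":0,"wy":0,"wz":0,"dx":0,"dy":-3,"dz":0,"fingers":0},{"wx":0,"wy":0,"wz":0,"dx":0,"dy":-3,"dz":0,"fingers":0},{"wx":0,"wy":0,"wz":0,"dx":0,"dy":-2,"dz":0,"fingers":0},{"wx":0,"wy":0,"wz":0,"dx":0,"dy":0,"dz":0,"fingers":0},{"wx":0,"wy":0,"wz":0,"dx":0,"dy":0,"dz":0,"fingers":0},{"wx":0,"wy":0,"wz":0,"dx":0,"dy":0,"dz":0,"fingers":0}])

```text
t: 17.77
tool_pos: [0.5526, -0.0817, 0.2504]
orientation: [-2.495, -1.903, 0.005]
force: [-0.4, 0.3, -0.8]
opening: 0.0934
```

```bash
python3 st.py;python3 -c "
from h import *
a=robot.read_camera('wrist')[:,:,::-1];b=robot.read_camera('scene')[:,:,::-1]
o=np.hstack([cv2.resize(a[40:190,220:420],None,fx=2,fy=2)[:300,:400],cv2.resize(b[200:290,240:360],None,fx=3.333,fy=3.333)[:300,:400]])
cv2.imwrite('pics/w13.png',o)"
```

```text
t 17.77 pos [ 0.5526 -0.0817  0.2504] z [-0.0047  0.0011 -1.    ] y [ 0.964 -0.265 -0.005] F [-0.4  0.3 -0.8] T [-0.06 -0.06 -0.03] op 0.0934 q6 0.03
```

View pics/w13.png

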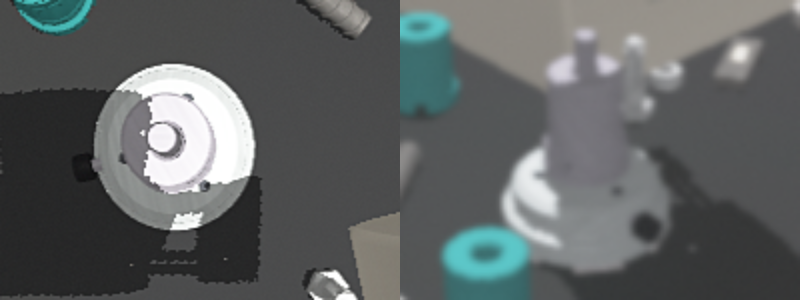

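```bash
python3 -c "
from h import *
print(robot.close_job())"
```

```text
the job is handed in; nothing more can be done
None
```

The tall steel weight is on the jig with its slot over the cross-pin, released, and the job was handed in at about 18 s of the 64 s allowed. No verdict comes back from the hand-in, so the result rests on my own checks.

- **Weight chosen:** I took the bare-steel cylinder at (347, 240) in the top view. The shorter steel weight and the three turquoise look-alikes were left alone.
- **Slot and pin:** I tilted the held weight to the scene camera, which put the slot 57° from the jaw line. The pin read 106–111° in the world frame; the two wrist views disagreed by a few degrees, so I used 108°.
- **Lean:** The spindle's lean measured under about 1 mm at its top, so I kept the weight vertical. It went on with side forces of about 1 N, the level of the sensor noise.
- **Seating:** The slot passed the pin with no contact felt and no turning search was needed. The tool stopped at a height of 73.3 mm, which puts the underside at about 50.3 mm against the flange's 50 mm, and part of the weight's load moved onto the jig.
- **After release:** The weight's top appeared at (295, 220.4) in the scene view, against (295.4, 220.5) predicted for fully seated; riding on the pin would shift it about 2.7 pixels. It looks upright, and the open gripper is clear with no load on it.
- **Not checked:** I took no fresh picture of the shorter weight after the job, but the arm did not go near it.

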